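# Lock the cash box and put the key away

### The job

Lock the green cash box with the red-headed key from the wooden key stand: push the key fully down into the lock on the lid, turn it clockwise (seen from above) as far as it goes, turn it back home and pull it straight out. Then put the key down in the dark wooden tray and leave it lying there.

Things in the scene. Friction and masses are not known exactly. Their poses are not given: they have to be found in the camera images.
- key_red: Red-headed key upright in a wooden stand (46 mm high) with a blue and a yellow one, any order, 70 mm apart in y. Origin: centre of the head's underside, on the stand's top; z up. Head 10 mm thick (x), flat faces: 34 mm wide (y) shoulder 10 mm high, a 36 mm disc centred 24 mm up, top 42 mm. Blade below: 40 mm long, 14 wide (y), 4 thick (x), slanted tip (topples if let go), same either way round. 30 g.
- keyhole (a point): Centre of the brass lock's mouth on the lid of the green cash box (150 x 200 mm, lid 90 mm high, fixed), 6 mm above the lid, 35 mm from its centre to -x. Axes the box's, z up. Lock home: slot's long side along y (box's long side). Funnel 18 (x) x 29 (y) mm narrows over 12 mm to a slot 6.5 x 17, 42 mm deep in all. Key fully in: its origin is here, shoulder on the rim.
- lock (a joint): Turning plug of the lock, rad: 0 home, grows clockwise seen from above, stop at 1.05 (60 degrees). A light spring (0.035 N m at most) brings it home as the key is turned back. The key has up to 0.25 rad of play in the slot, so turn the key about 1.3 rad (75 degrees) from home to reach the stop, then back to where it began.
- tray: Fixed open tray of dark wood, 180 by 180 mm, walls 5 mm thick and 18 mm high, floor about 5 mm thick. Origin at the centre of its underside, z up.
There are look-alikes about, which are no part of the job. Of the things like the key_red, leave any that is turquoise; of the rest the larger one is meant.

How it is judged:
By the outcome, as a careful person would: the job done as asked, in the order asked, and still so for the second after the job is handed in, with the robot touching nothing.
It also fails if it takes over 64 s, if anything falls off the work surface, if the arm or the gripper's body presses on something with over 40 N, if the wrist force passes 120 N, or if a joint passes its speed limit or range.

### The arm

A 6-joint arm with a two-finger parallel gripper is mounted at the origin on the work surface. World frame = base frame: x ahead of the robot, y to its left, z up, the work surface at z = 0. Lengths are in mm, angles in degrees, forces in N, time in s.
With the tool pointing down it reaches from about 300 to 850 mm from the base axis. Payload 4.2 kg.
Tool frame: the origin (TCP) lies midway between the tips of the shut fingers; the grasp point (between the pads) lies env.hold_point_z behind it (env.hold_point_z is the distance from the TCP to the grasp point, in mm); z points along the fingers, y is the line along which they close (so a half turn about z gives the same grasp; the last joint's range is limited). The gripper opens to 91 mm and grips with 3 to 60 N. Pads are 32 mm wide; open, the fingers measure 118 mm over their backs; the gripper's body (76 mm by 178 mm) begins 60 mm behind the grasp point.
Start: joints at [-69.328, 18.312, 89.639, -0, 72.044, -1.146], TCP at [213.711, -533.829, 191.076] pointing down, gripper open.
Joint ranges: [-177.97, 177.97], [-48.28, 115.42], [12.27, 149.76], [-77.06, 257.06], [2.81, 150.46], [-146.56, 146.56]. Speed limits (degrees/s): [147.25, 147.25, 180, 180, 180, 180].

### API

Orientations are given as [roll, pitch, yaw] about the fixed x, y, z axes, in that order (R = Rz(yaw) Ry(pitch) Rx(roll)).
In Python, from workcell import env, viewer, spotter gives the robot as it stands.
- The arm moves only by the tool apply_moves, never from a script. Its arguments are lists of equal length, an entry for each row: "delta_pos": the shift along the world's x, y, z normalised to -1 to 1, where 1 is 120 mm, a list of three; "rot": the turn, a rotation vector about the world's x, y, z normalised to -1 to 1, where 1 is 1.5 rad, a list of three; "hand": the opening, from 0 (shut) to 1 (fully open). A call has 1 to 10 rows; each row is the pose to reach, as a shift and turn from the pose commanded when the call began; what a row does not reach only later rows make up. A row lasts 1/12 s, in which the tool goes at most 41.7 mm and 7.16 degrees, less where a joint would pass 70% of its speed; a pose out of reach is approached as far as the arm can. A call with a number of a shift or a turn outside -1 to 1 is refused whole. A call with a gripper value outside its range is refused whole. The fingers move at their own pace and stop on an object; "newtons" is the grip in N (left out, the last holds). Time passes only in rows, so rows that repeat a pose let the fingers close. It gives the time, the measured TCP pose, the force, the opening and the grip force at its end, in the units of the state.
- env.state(): the state, without advancing time (a new reading comes with each control period).
- viewer.grab_frame(name): name is "scene" or "top" or "wrist"; returns a dict with "pixels" (400x640x3 uint8, red, green, blue), "camera_matrix" (3x3 intrinsics, pixels), "R" (3x3) and "t" (3): a world point X has camera coordinates R X + t; the wrist camera has in their place "mount" (4x4, takes a point from camera to tool coordinates, whose origin is the TCP and whose axes are the flange's). Camera axes: x right, y down, z forward; pixel columns grow to the right and rows downward; lengths in mm; the calibration is good to about 2 mm. The wrist camera is an equidistant fisheye: a pixel r from the principal point sees the ray r / f radians off the axis. A picture is of the moment at which its call begins: read the wrist's pose just before it. There is no depth.
- env.job_done(): hands the job in; it is judged then, once.
Trained networks look in a picture, given as the dict that the camera call returned (one of the last four; its "shot" number tells which), for a name from the list of things; names that differ only in an ending like _2 or _b are one class to them, and where a whole thing is asked for, a point or a joint stands for the part that bears it (a point fixed in the world has none). Each returns a list of dicts, best first, with "score" (0 to 1); they miss things now and then, are a little off and sometimes report something else, mostly with a low value. They report only what shows in the picture. A call takes as long as a camera call. They do not tell look-alikes from the thing itself.
- spotter.trace(picture, query): "mask" (400x640 bool, what is visible of it) and "box" ([centre column, centre row, width, height] in pixels, round what is visible of it).
- spotter.landmark_of(picture, query): "position" ([column, row] in pixels: a listed point, or the origin of a listed thing).
The state is a dict: "time_s": time; "qpos": joint angles; "qvel": joint speeds; "effort": joint torques, N m; "ee_pos": TCP position; "ee_rot": TCP orientation; "force": force on the tool from outside, world axes, zero at the start; "torque": the same for the moment, N m; "gripper_width": finger opening in mm; "gripper_force": force on a finger pad.
Only numpy, scipy, OpenCV 4.12 (cv2) and the standard library are available. Lean on these libraries where they do the work, as an engineer would, in place of code of your own. Each camera call takes 0.05 s, during which the arm holds its last target. There are 200 camera calls.

## Working session

There is one attempt and no reset: what is moved stays moved. The work goes in short steps, Python scripts to look and compute and a tool call to move; the robot and the scene stay as the last step left them, time stands still between calls to the robot, and variables do not carry over. Pictures are saved under pics/ and viewed, at most 10 in all, crops included, and the job is handed in when it is done.

Besides the shell and the picture viewer there is one more tool, called after "Request:" as name(argument=value, ...), one argument or row to a line, values as JSON. apply_moves: Moves the arm, as the interface text tells. Its arguments: {"type":"object","properties":{"delta_pos":{"type":"array"},"rot":{"type":"array"},"hand":{"type":"array"},"newtons":{"type":"number"}},"required":["delta_pos","rot","hand"]}

```bash
mkdir -p pics
cat > h.py <<'E'
import numpy as np, cv2
from workcell import env, viewer, spotter
from scipy.spatial.transform import Rotation as Ro
def ray(p,uv):
    K=np.array(p["camera_matrix"]);R=np.array(p["R"]);t=np.array(p["t"])
    d=R.T@np.linalg.solve(K,[uv[0],uv[1],1.]);return -R.T@t,d
def atz(p,uv,z):
    o,d=ray(p,uv);return o+d*(z-o[2])/d[2]
def tri(rs):
    A=0;b=0
    for o,d in rs:
        d=d/np.linalg.norm(d);M=np.eye(3)-np.outer(d,d);A=A+M;b=b+M@o
    return np.linalg.solve(A,b)
def wray(p,s,uv):
    K=np.array(p["camera_matrix"]);M=np.array(p["mount"])
    x=(uv[0]-K[0,2])/K[0,0];y=(uv[1]-K[1,2])/K[1,1];r=np.hypot(x,y)
    d=np.array([np.sin(r)*x/r,np.sin(r)*y/r,np.cos(r)])
    Rt=Ro.from_euler('xyz',s["ee_rot"],degrees=True).as_matrix()
    return Rt@M[:3,3]+np.array(s["ee_pos"]),Rt@M[:3,:3]@d
def save(p,n,crop=None,f=1):
    a=p["pixels"]
    if crop: a=a[crop[1]:crop[3],crop[0]:crop[2]]
    cv2.imwrite("pics/"+n,cv2.cvtColor(cv2.resize(a,None,fx=f,fy=f,interpolation=cv2.INTER_CUBIC),cv2.COLOR_RGB2BGR))
E
python3 - <<'E'
from h import *
print(env.state(),env.hold_point_z)
for n in("scene","top"):
    p=viewer.grab_frame(n);save(p,n+"0.png")
    for q in("key_red","keyhole","tray","lock"):
        for l in spotter.landmark_of(p,q)[:4]: print(n,q,l)
        if q!="keyhole":
            for l in spotter.trace(p,q)[:4]:
                print(n,q,l["score"],l["box"],p["pixels"][l["mask"]].mean(0))
E
```

```text
{'time_s': 0.0, 'qpos': array([-6.93280694e+01,  1.83525485e+01,  8.97058365e+01, -1.02171633e-03,
        7.20433916e+01, -1.14794602e+00]), 'qvel': array([-0.00399908,  0.1263891 , -0.09112662, -0.00868902, -0.0572825 ,
       -0.07423677]), 'effort': array([ 2.00866552e-04, -4.12466455e+01, -2.31970453e+01,  7.28727831e-02,
        4.57309652e-02, -1.70230164e-04]), 'ee_pos': array([ 213.50769381, -533.31081076,  190.21507637]), 'ee_rot': array([-1.79898224e+02, -1.06780958e-03,  2.18201916e+01]), 'force': array([0.3878351 , 0.17263078, 0.02310789]), 'torque': array([-0.01912039, -0.00514561,  0.00185856]), 'gripper_force': 0.0, 'gripper_width': 90.86351601525853} 18.8
scene key_red {'position': [484.2, 319.5], 'score': 0.83}
scene key_red {'position': [428.6, 288.0], 'score': 0.69}
scene key_red {'position': [391.9, 322.3], 'score': 0.51}
scene key_red 0.89 [480.5, 322.8, 31.4, 23.6] [ 60.04622871 104.14111922  92.73722628]
scene key_red 0.68 [390.5, 320.4, 18.3, 14.6] [123.72727273  55.59090909  43.09090909]
scene key_red 0.47 [429.1, 283.8, 9.5, 20.9] [101.5154185  35.         21.2246696]
scene key_red 0.44 [267.3, 150.1, 77.2, 48.2] [69.26578366 48.79470199 30.76467991]
scene keyhole {'position': [304.9, 187.9], 'score': 0.57}
scene tray {'position': [265.9, 151.4], 'score': 0.65}
scene tray 0.66 [267.8, 150.7, 76.3, 45.9] [67.57486388 47.29128857 29.79945554]Traceback (most recent call last):
  File "<stdin>", line 6, in <module>
ValueError: it knows: key_red, keyhole, tray
```

Run:
```python
from h import *
P={}
for n in("scene","top"):
    p=viewer.grab_frame(n);save(p,n+"0.png");P[n]=p
    print(n,"cam",-np.array(p["R"]).T@np.array(p["t"]))
    for q,z in(("key_red",46),("keyhole",96),("tray",0)):
        for l in spotter.landmark_of(p,q)[:4]: print(n,q,l,atz(p,l["position"],z).round(1))
        if q!="keyhole":
            for l in spotter.trace(p,q)[:4]:
                print(n,q,l["score"],l["box"],p["pixels"][l["mask"]].mean(0).round())
```

```text
scene cam [1158.28771164  715.10169062  849.39368927]
scene key_red {'position': [483.2, 320.6], 'score': 0.87} [518.7 470.1  46. ]
scene key_red {'position': [430.6, 287.3], 'score': 0.69} [530.6 345.1  46. ]
scene key_red {'position': [390.6, 321.3], 'score': 0.5} [660.7 349.4  46. ]
scene key_red 0.78 [480.6, 323.6, 34.9, 17.8] [ 63. 104.  92.]
scene key_red 0.63 [430.6, 283.6, 16.9, 22.3] [102.  36.  21.]
scene key_red 0.58 [389.9, 320.5, 22.1, 12.3] [124.  59.  45.]
scene keyhole {'position': [301.8, 188.0], 'score': 0.72} [560.7 -55.1  96. ]
scene tray {'position': [268.7, 151.1], 'score': 0.85} [ 444.1 -369.3    0. ]
top cam [ 380.67347624   50.53369911 1156.40922899]
top key_red {'position': [169.7, 222.8], 'score': 0.76} [478.6 444.6  46. ]
top key_red {'position': [215.5, 174.1], 'score': 0.62} [625.8 325.2  46. ]
top key_red {'position': [209.3, 209.6], 'score': 0.47} [520.3 335.2  46. ]
top key_red {'position': [344.5, 198.3], 'score': 0.38} [566.6 -55.7  46. ]
top key_red 0.52 [214.1, 174.9, 15.6, 13.2] [139.  63.  53.]
top key_red 0.47 [205.3, 205.1, 14.0, 7.5] [117.  25.  18.]
top key_red 0.47 [171.7, 220.9, 15.3, 19.6] [ 68. 115. 106.]
top keyhole {'position': [345.3, 195.9], 'score': 0.97} [565.1 -53.   96. ]
top tray {'position': [449.1, 241.2], 'score': 0.74} [ 453.3 -379.8    0. ]
top tray 0.55 [448.9, 244.0, 62.2, 72.0] [57. 35. 22.]
```

View pics/scene0.png

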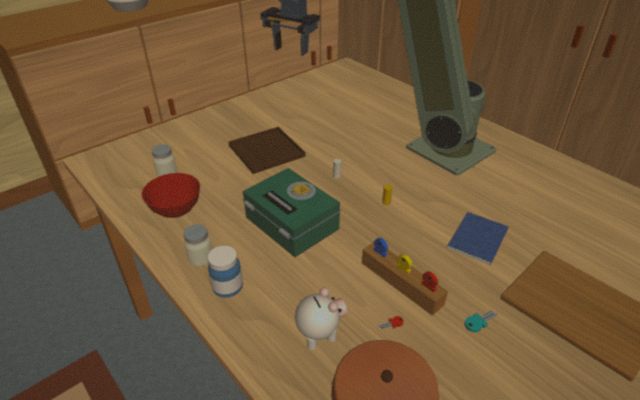

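View pics/top0.png

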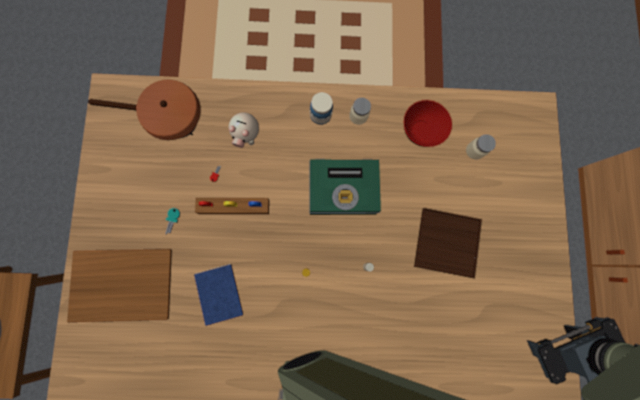

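The scene picture shows the stand at about (404,277) with the red key at (430,283), the box lock at (301,188) and the tray at (267,150). A small red look-alike lies on the table at (392,322). In the top view the red key is at (205,204), the lock at (345,196) and the tray at (448,243). I'll move over the box for wrist views.

Request:
apply_moves(
  delta_pos=[
    [0.6, 0.985, 0.15],
    [0.6, 0.985, 0.15],
    [0.6, 0.985, 0.15],
    [0.6, 0.985, 0.15],
  ],
  rot=[
    [0, 0, 0.198],
    [0, 0, 0.198],
    [0, 0, 0.198],
    [0, 0, 0.198],
  ],
  hand=[0.5, 0.5, 0.5, 0.5],
)

```text
time_s: 1.23
ee_pos: [287.4, -411.8, 209.9]
ee_rot: [-180.0, -0.1, 39.1]
force: [-0.1, -0.3, 0.3]
gripper_width: 67.5
gripper_force: 0.0
```

Request:
apply_moves(
  delta_pos=[
    [0.6, 0.985, 0.15],
    [0.6, 0.985, 0.15],
    [0.6, 0.985, 0.15],
    [0.6, 0.985, 0.15],
  ],
  rot=[
    [0, 0, 0.198],
    [0, 0, 0.198],
    [0, 0, 0.198],
    [0, 0, 0.198],
  ],
  hand=[0.5, 0.5, 0.5, 0.5],
)

```text
time_s: 1.57
ee_pos: [359.6, -293.7, 228.1]
ee_rot: [179.9, -0.1, 56.1]
force: [-0.7, -0.6, -0.1]
gripper_width: 46.1
gripper_force: 0.0
```

Request:
apply_moves(
  delta_pos=[
    [0.6, 0.985, 0.15],
    [0.6, 0.985, 0.15],
    [0.6, 0.985, 0.15],
    [0.6, 0.985, 0.15],
  ],
  rot=[
    [0, 0, 0.198],
    [0, 0, 0.198],
    [0, 0, 0.198],
    [0, 0, 0.198],
  ],
  hand=[0.5, 0.5, 0.5, 0.5],
)

```text
time_s: 1.9
ee_pos: [432.0, -175.4, 246.0]
ee_rot: [179.9, -0.1, 73.2]
force: [-0.8, -1.0, -0.5]
gripper_width: 45.8
gripper_force: 0.0
```

Request:
apply_moves(
  delta_pos=[
    [0.6, 0.985, 0.15],
    [0.6, 0.985, 0.15],
    [0.6, 0.985, 0.15],
    [0.6, 0.985, 0.15],
    [0.6, 0.985, 0.15],
    [0.6, 0.985, 0.15],
  ],
  rot=[
    [0, 0, 0.198],
    [0, 0, 0.198],
    [0, 0, 0.198],
    [0, 0, 0.198],
    [0, 0, 0.198],
    [0, 0, 0.198],
  ],
  hand=[0.5, 0.5, 0.5, 0.5, 0.5, 0.5],
)

```text
time_s: 2.4
ee_pos: [501.7, -60.6, 262.9]
ee_rot: [-180.0, 0.0, 90.0]
force: [-0.8, -0.2, -0.4]
gripper_width: 45.6
gripper_force: 0.0
```

Run:
```python
from h import *
s=env.state();p=viewer.grab_frame("wrist");save(p,"w1.png")
print(s["ee_pos"],s["ee_rot"],s["time_s"],np.array(p["mount"]).round(3),p["camera_matrix"])
for q,z in(("key_red",46),("keyhole",96),("tray",0)):
    for l in spotter.landmark_of(p,q)[:4]:
        o,d=wray(p,s,l["position"]);print(q,l,(o+d*(z-o[2])/d[2]).round(1))
```

```text
[501.69695932 -60.62000741 262.89926296] [-1.79967121e+02  3.55192902e-02  8.99947393e+01] 2.4 [[ 1.00000e-03 -9.70000e-01 -2.45000e-01  6.94530e+01]
 [ 1.00000e+00  1.00000e-03  0.00000e+00  3.63000e-01]
 [-0.00000e+00 -2.45000e-01  9.70000e-01 -1.93149e+02]
 [ 0.00000e+00  0.00000e+00  0.00000e+00  1.00000e+00]] [[309.70691629   0.         318.13685269]
 [  0.         309.70691629 197.47018258]
 [  0.           0.           1.        ]]
key_red {'position': [369.0, 175.2], 'score': 0.6} [570.9 -63.7  46. ]
keyhole {'position': [372.1, 174.7], 'score': 0.83} [566.3 -54.2  96. ]
```

View pics/w1.png

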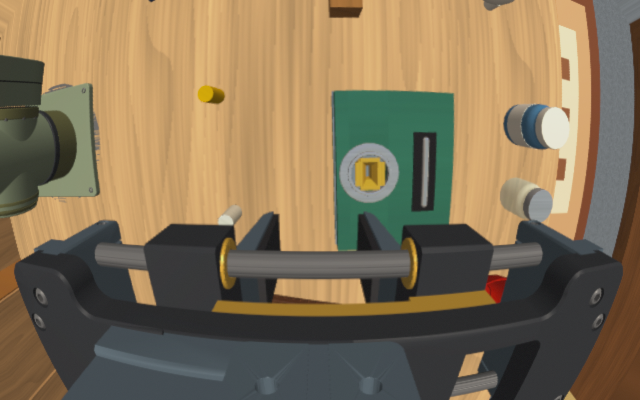

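The wrist view shows the box lid spanning about (334–454, 92–240), the lock centred at (370,173), and the box almost square to the axes. I'll rectify the lid plane for the exact pose, then do the same for the stand.

```bash
cat >> h.py <<'E'
def rectify(p,s,z,cx,cy,h=150,k=4):
    """image of the plane z: column=(x-cx+h)*k, row=(cy+h-y)*k"""
    n=int(2*h*k);g=np.arange(n)/k
    X,Y=np.meshgrid(cx-h+g,cy+h-g)
    K=np.array(p["camera_matrix"]);M=np.array(p["mount"])
    Rt=Ro.from_euler('xyz',s["ee_rot"],degrees=True).as_matrix()
    o=Rt@M[:3,3]+np.array(s["ee_pos"]);Rc=Rt@M[:3,:3]
    c=(np.stack([X,Y,np.full_like(X,z)],-1)-o)@Rc
    r=np.hypot(c[...,0],c[...,1]);th=np.arctan2(r,c[...,2])
    u=K[0,2]+K[0,0]*th*c[...,0]/r;v=K[1,2]+K[1,1]*th*c[...,1]/r
    return cv2.remap(p["pixels"],u.astype(np.float32),v.astype(np.float32),cv2.INTER_CUBIC)
E
python3 - <<'E'
from h import *
s=env.state();p=viewer.grab_frame("wrist")
im=rectify(p,s,90,600,-54,150,4)
hsv=cv2.cvtColor(im,cv2.COLOR_RGB2HSV)
g=((hsv[...,0]>65)&(hsv[...,0]<95)&(hsv[...,1]>100)).astype(np.uint8)
# lid edges: left (x min) edge per row, right edge per row, top (y max) edge per column
def X(c):return 600-150+c/4
def Y(r):return -54+150-r/4
rows=[r for r in range(0,1200,4) if g[r].sum()>300]
L=np.array([(Y(r),X(np.where(g[r])[0].min())) for r in rows]);Rr=np.array([(Y(r),X(np.where(g[r])[0].max())) for r in rows])
cols=[c for c in range(0,1200,4) if g[:,c].sum()>250]
T=np.array([(X(c),Y(np.where(g[:,c])[0].min())) for c in cols])
for n,a in(("L",L),("R",Rr),("T",T)):
    m=np.abs(a[:,1]-np.median(a[:,1]))<4;f=np.polyfit(a[m,0],a[m,1],1);print(n,m.sum(),f,np.degrees(np.arctan(f[0])),"median",np.median(a[m],0))
im2=rectify(p,s,96,566,-54,30,16)
cv2.imwrite("pics/lock.png",cv2.resize(im2[...,::-1],(600,600)))
h2=cv2.cvtColor(im2,cv2.COLOR_RGB2HSV);b=(h2[...,1]>130)&(h2[...,0]>12)&(h2[...,0]<35)
ys,xs=np.where(b);print("brass",566-30+np.percentile(xs,[2,50,98])/16,-54+30-np.percentile(ys,[2,50,98])/16)
E
```

```text
L 102 [-3.32417914e-02  5.21701798e+02] -1.9039132709603797 median [ -7.5 522. ]
R 105 [-3.16784109e-02  6.69892383e+02] -1.8144324672497008 median [ -6. 670.]
T 146 [ 0.03396267 26.00296772] 1.945170182751929 median [595.5   46.25]
brass [546.6875 564.4375 581.    ] [-34.9375 -53.4375 -71.3125]
```

View pics/lock.png

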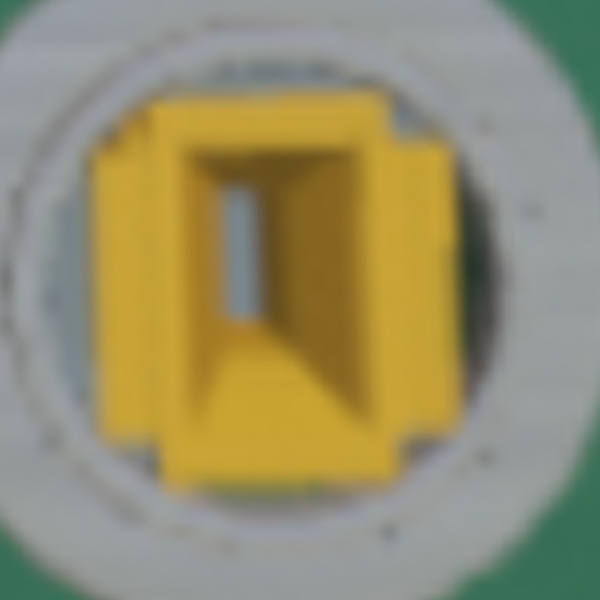

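The lock's mouth is at columns 187–372 and rows 150–435 of the crop. That is 18.5 x 28.5 mm, matching the given funnel, with its centre at about (563.6, -53.6) and the box yawed about +1.9°. Next the key.

Request:
apply_moves(
  delta_pos=[
    [0.055, 0.84, 0],
    [0.055, 0.84, 0],
    [0.055, 0.84, 0],
  ],
  rot=[
    [0, 0, 0],
    [0, 0, 0],
    [0, 0, 0],
  ],
  hand=[0.5, 0.5, 0.5],
)

```text
time_s: 2.9
ee_pos: [508.1, 42.0, 263.1]
ee_rot: [180.0, -0.1, 89.8]
force: [-0.5, -0.6, -0.3]
gripper_width: 45.5
gripper_force: 0.0
```

Request:
apply_moves(
  delta_pos=[
    [0.055, 0.84, 0],
    [0.055, 0.84, 0],
    [0.055, 0.84, 0],
  ],
  rot=[
    [0, 0, 0],
    [0, 0, 0],
    [0, 0, 0],
  ],
  hand=[0.5, 0.5, 0.5],
)

```text
time_s: 3.15
ee_pos: [514.8, 143.6, 263.0]
ee_rot: [180.0, -0.1, 89.9]
force: [-0.5, -0.9, -0.5]
gripper_width: 45.8
gripper_force: 0.0
```

Request:
apply_moves(
  delta_pos=[
    [0.055, 0.84, 0],
    [0.055, 0.84, 0],
    [0.055, 0.84, 0],
  ],
  rot=[
    [0, 0, 0],
    [0, 0, 0],
    [0, 0, 0],
  ],
  hand=[0.5, 0.5, 0.5],
)

```text
time_s: 3.4
ee_pos: [521.6, 244.7, 262.8]
ee_rot: [180.0, -0.1, 89.9]
force: [0.2, 0.2, -0.5]
gripper_width: 45.8
gripper_force: 0.0
```

Request:
apply_moves(
  delta_pos=[
    [0.055, 0.84, -0.3],
    [0.055, 0.84, -0.3],
    [0.055, 0.84, -0.3],
    [0.055, 0.84, -0.3],
    [0.055, 0.84, -0.3],
    [0.055, 0.84, -0.3],
  ],
  rot=[
    [0, 0, 0],
    [0, 0, 0],
    [0, 0, 0],
    [0, 0, 0],
    [0, 0, 0],
    [0, 0, 0],
  ],
  hand=[0.5, 0.5, 0.5, 0.5, 0.5, 0.5],
)

```text
time_s: 3.9
ee_pos: [528.4, 340.9, 227.4]
ee_rot: [180.0, 0.0, 89.8]
force: [0.0, -0.5, 0.0]
gripper_width: 45.7
gripper_force: 0.0
```

Run:
```python
from h import *
s=env.state();p=viewer.grab_frame("wrist")
np.savez("k.npz",**{k:np.array(p[k]) for k in("pixels","camera_matrix","mount")},ee_pos=s["ee_pos"],ee_rot=s["ee_rot"])
print(s["ee_pos"],s["ee_rot"],s["time_s"])
for l in spotter.landmark_of(p,"key_red"):
    o,d=wray(p,s,l["position"]);print(l,(o+d*(46-o[2])/d[2]).round(1))
for l in spotter.trace(p,"key_red"): print(l["score"],l["box"],p["pixels"][l["mask"]].mean(0))
a=p["pixels"].copy();save(p,"w2.png")
```

```text
[528.43766308 340.92493445 227.35033775] [1.79984309e+02 3.75226433e-02 8.98255858e+01] 3.9
{'position': [286.0, 83.4], 'score': 0.88} [490.8 456.3  46. ]
{'position': [396.1, 172.2], 'score': 0.82} [626.4 348.   46. ]
{'position': [324.6, 175.3], 'score': 0.75} [536.8 343.7  46. ]
0.85 [287.7, 91.6, 57.0, 32.0] [ 54.51738241 159.18507157 149.75664622]
0.83 [321.9, 176.9, 4.7, 31.9] [192.16071429  31.37142857  14.1       ]
0.77 [393.8, 172.1, 36.7, 25.6] [186.23129252  63.7324263   51.52834467]
```

View pics/w2.png

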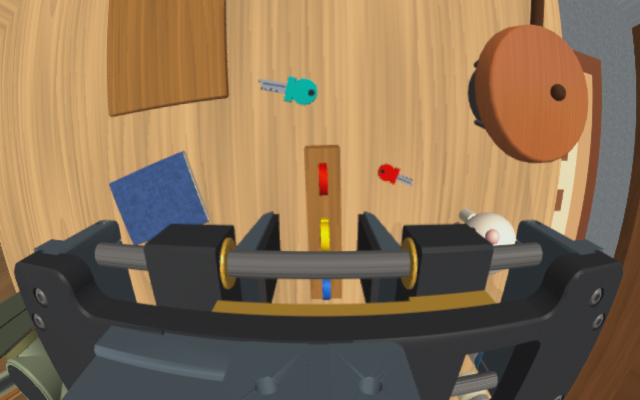

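The view shows the stand (305–340, 146–298), red key at (323,178), yellow at (325,235) and blue at (327,288). The small red and the turquoise keys lie loose beside it. I'll measure the stand and key precisely.

Run:
```python
from h import *
k=np.load("k.npz");p=k;s=k
h=75;c=4;cx,cy=532,325
im=rectify(p,s,46,cx,cy,h,c)
hsv=cv2.cvtColor(cv2.GaussianBlur(im,(5,5),0),cv2.COLOR_RGB2HSV).astype(int)
X=lambda q:cx-h+q/c
Y=lambda r:cy+h-r/c
def red(i):
    q=cv2.cvtColor(i,cv2.COLOR_RGB2HSV);return ((q[...,0]<6)|(q[...,0]>174))&(q[...,1]>170)&(q[...,2]>60)
for z in(46,70,88):
    i=rectify(p,s,z,cx,cy,h,c);m=red(i).astype(np.uint8)
    n,lab,st,ce=cv2.connectedComponentsWithStats(m);j=[a for a in range(1,n) if st[a,4]>100]
    for a in j:
        ys,xs=np.where(lab==a);f=cv2.fitLine(np.stack([xs,ys],1).astype(np.float32),2,0,.01,.01).ravel()
        print(z,"x",X(xs.min()),X(xs.max()),"y",Y(ys.max()),Y(ys.min()),"c",X(ce[a][0]),Y(ce[a][1]),"dir",f[:2])
# stand edges: gradient in value along x
g=cv2.Sobel(cv2.GaussianBlur(im,(9,9),0).astype(np.float32).sum(2),cv2.CV_32F,1,0,ksize=3)
for lo,hi,sg in((510,528,-1),(538,556,1)):
    a=[]
    for y in np.arange(312,355,1.):
        r=int((cy+h-y)*c);q0,q1=int((lo-cx+h)*c),int((hi-cx+h)*c);q=q0+np.argmax(sg*g[r,q0:q1]);a.append((y,X(q)))
    a=np.array(a);m=np.abs(a[:,1]-np.median(a[:,1]))<3;f=np.polyfit(a[m,0],a[m,1],1);print(sg,m.sum(),f,np.median(a[:,1]))
save({"pixels":im},"rect.png")
```

```text
46 x 529.5 540.0 y 320.0 358.75 c 534.6414556431326 339.36818715411704 dir [0.0353864  0.99937373]
46 x 603.25 606.75 y 340.5 355.75 c 605.3854330708662 348.1968503937008 dir [ 0.00229831 -0.9999974 ]
70 x 529.25 539.25 y 325.75 362.25 c 534.2660348458741 343.9004403599464 dir [0.03500564 0.9993871 ]
70 x 598.5 606.75 y 342.25 361.25 c 603.3384955752213 351.84167588495575 dir [0.02579482 0.9996673 ]
88 x 529.25 538.75 y 330.25 364.5 c 534.0001594048884 347.31126461211477 dir [0.03601709 0.9993512 ]
88 x 595.0 606.75 y 345.75 364.0 c 601.7315080789946 354.84057450628364 dir [0.02282155 0.9997395 ]
-1 43 [-2.66913319e-02  5.21335888e+02] 512.5
1 36 [-3.87873642e-03  5.57007495e+02] 555.75
```

View pics/rect.png

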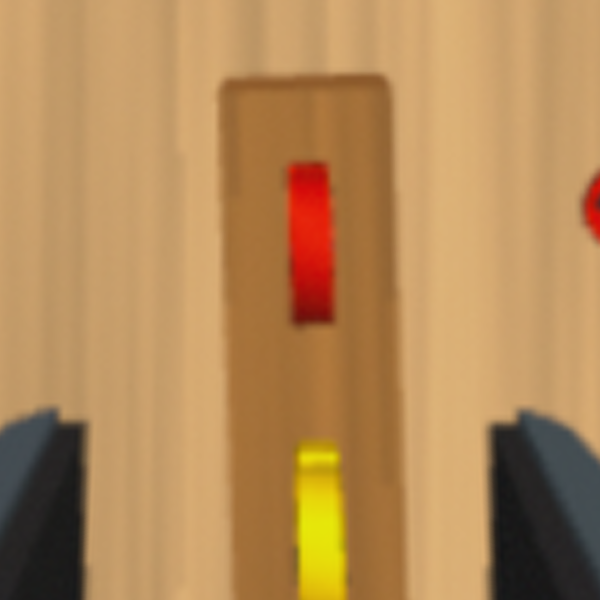

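Key at (534.2, 344), yaw about 2°. The 36.5 mm measured disc width matches the given size. Descending to grasp.

Request:
apply_moves(
  delta_pos=[
    [0.048, 0.026, -0.2],
    [0.048, 0.026, -0.5],
    [0.048, 0.026, -0.75],
    [0.048, 0.026, -1.0],
    [0.048, 0.026, -1.0],
    [0.048, 0.026, -1.0],
  ],
  rot=[
    [0, 0, 0.0244],
    [0, 0, 0.0244],
    [0, 0, 0.0244],
    [0, 0, 0.0244],
    [0, 0, 0.0244],
    [0, 0, 0.0244],
  ],
  hand=[0.5, 0.5, 0.5, 0.5, 0.5, 0.5],
)

```text
time_s: 4.55
ee_pos: [533.5, 344.1, 106.7]
ee_rot: [-179.9, 0.1, 91.9]
force: [0.6, -1.2, -0.3]
gripper_width: 45.5
gripper_force: 0.0
```

Request:
apply_moves(
  delta_pos=[
    [0, 0, -0.15],
    [0, 0, -0.3],
    [0, 0, -0.4],
    [0, 0, -0.46],
    [0, 0, -0.46],
    [0, 0, -0.46],
  ],
  rot=[
    [0, 0, 0],
    [0, 0, 0],
    [0, 0, 0],
    [0, 0, 0],
    [0, 0, 0],
    [0, 0, 0],
  ],
  hand=[0.5, 0.5, 0.5, 0.5, 0.5, 0.5],
)

```text
time_s: 5.05
ee_pos: [535.0, 345.8, 53.8]
ee_rot: [179.8, -0.1, 92.0]
force: [-0.2, 0.3, 0.3]
gripper_width: 45.7
gripper_force: 0.0
```

Run:
```python
from h import *
s=env.state();print(s["ee_pos"],s["ee_rot"],s["force"])
p=viewer.grab_frame("wrist");im=rectify(p,s,75,534,344,40,8)
q=cv2.cvtColor(im,cv2.COLOR_RGB2HSV);m=((q[...,0]<6)|(q[...,0]>174))&(q[...,1]>170)
ys,xs=np.where(m);print(len(xs),534-40+np.percentile(xs,[2,50,98])/8,384-np.percentile(ys,[2,98])/8)
save(p,"w3.png")
```

```text
[535.03917029 345.79980943  53.75869073] [ 1.79843109e+02 -8.80835978e-02  9.19660840e+01] [-0.16281442  0.34539609  0.28814823]
17293 [529.25  533.875 538.75 ] [366.25 339.  ]
```

View pics/w3.png

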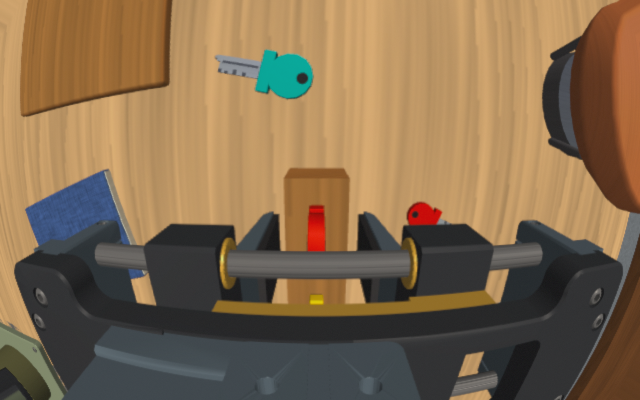

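The key stands between the open fingers at (317,230). Closing now.

Request:
apply_moves(
  delta_pos=[
    [0, 0, 0],
    [0, 0, 0],
    [0, 0, 0],
    [0, 0, 0],
    [0, 0, 0],
    [0, 0, 0],
    [0, 0, 0],
    [0, 0, 0],
  ],
  rot=[
    [0, 0, 0],
    [0, 0, 0],
    [0, 0, 0],
    [0, 0, 0],
    [0, 0, 0],
    [0, 0, 0],
    [0, 0, 0],
    [0, 0, 0],
  ],
  hand=[0, 0, 0, 0, 0, 0, 0, 0],
  newtons=40,
)

```text
time_s: 5.77
ee_pos: [533.9, 345.3, 52.0]
ee_rot: [180.0, -0.0, 92.0]
force: [0.4, 0.9, 0.7]
gripper_width: 9.5
gripper_force: 40.0
```

Run:
```python
from h import *
for i in range(2):
    s=env.state();viewer.grab_frame("wrist");print(s["ee_pos"],s["ee_rot"],s["force"],s["gripper_width"],s["gripper_force"])
```

```text
[533.93404989 345.32006761  51.95412357] [ 1.79988458e+02 -1.65349768e-03  9.19840688e+01] [0.42507525 0.93845643 0.73748467] 9.485024321136535 39.99831676483154
[533.90031586 345.30680061  51.91064181] [ 1.79993277e+02 -1.85463377e-03  9.19798357e+01] [ 0.69168813 -0.84240045  0.48570407] 9.568609545446543 39.99839901924133
```

Request:
apply_moves(
  delta_pos=[
    [0, 0, 0.1],
    [0, 0, 0.25],
    [0, 0, 0.4],
    [0, 0, 0.6],
    [0, 0, 0.8],
    [0, 0, 1.0],
    [0, 0, 1.0],
    [0, 0, 1.0],
  ],
  rot=[
    [0, 0, 0],
    [0, 0, 0],
    [0, 0, 0],
    [0, 0, 0],
    [0, 0, 0],
    [0, 0, 0],
    [0, 0, 0],
    [0, 0, 0],
  ],
  hand=[0, 0, 0, 0, 0, 0, 0, 0],
)

```text
time_s: 6.53
ee_pos: [534.5, 345.7, 173.1]
ee_rot: [179.8, -0.1, 92.0]
force: [0.0, -0.2, -0.6]
gripper_width: 9.6
gripper_force: 40.0
```

```bash
cat > key.py <<'E'
from h import *
s=env.state();p=viewer.grab_frame("wrist");print(s["time_s"],s["ee_pos"].round(2),s["ee_rot"].round(2),s["force"].round(1),s["torque"].round(2),s["gripper_width"],s["gripper_force"])
x,y,z=s["ee_pos"];im=rectify(p,s,z+23,x,y,40,8)
q=cv2.cvtColor(im,cv2.COLOR_RGB2HSV);m=((q[...,0]<6)|(q[...,0]>174))&(q[...,1]>170)
ys,xs=np.where(m);print(len(xs),"rel tcp x",-40+np.percentile(xs,[2,50,98])/8,"y top",40-np.percentile(ys,[2])/8)
E
python3 key.py
python3 - <<'E'
from h import *
for n in("scene","top"):
    p=viewer.grab_frame(n)
    q=cv2.cvtColor(p["pixels"],cv2.COLOR_RGB2HSV);m=(((q[...,0]<6)|(q[...,0]>174))&(q[...,1]>150)).astype(np.uint8)
    _,_,st,ce=cv2.connectedComponentsWithStats(m)
    print(n,[(a.tolist(),c.round(1).tolist()) for a,c in zip(st[1:],ce[1:]) if 15<a[4]<1000])
p=viewer.grab_frame("scene");save(p,"s1.png",(360,180,520,340),4)
E
```

```text
6.5333 [534.47 345.66 173.12] [ 1.7985e+02 -8.0000e-02  9.1980e+01] [ 0.  -0.2 -0.6] [-0.03 -0.07 -0.02] 9.619653353866951 39.997578263282776
21274 rel tcp x [-4.875  0.875 39.375] y top [37.5]
scene [([430, 239, 15, 12, 86], [437.1, 244.6]), ([390, 317, 13, 10, 87], [395.9, 321.3])]
top [([210, 173, 9, 9, 55], [213.7, 176.7]), ([196, 195, 6, 6, 24], [198.3, 197.5])]
```

View pics/s1.png

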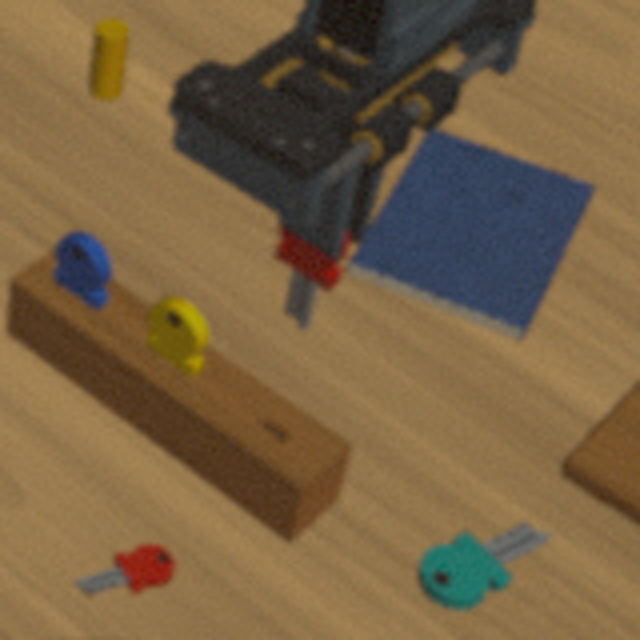

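The key is held upright, with its slot in the stand empty. Travelling to the lock.

Request:
apply_moves(
  delta_pos=[
    [0.062, -0.829, 0],
    [0.062, -0.829, 0],
    [0.062, -0.829, 0],
    [0.062, -0.829, 0],
  ],
  rot=[
    [0, 0, 0],
    [0, 0, 0],
    [0, 0, 0],
    [0, 0, 0],
  ],
  hand=[0, 0, 0, 0],
)

```text
time_s: 7.07
ee_pos: [540.8, 241.9, 170.7]
ee_rot: [-179.9, 0.1, 91.8]
force: [0.0, 0.2, -0.0]
gripper_width: 9.7
gripper_force: 40.0
```

Request:
apply_moves(
  delta_pos=[
    [0.062, -0.829, 0],
    [0.062, -0.829, 0],
    [0.062, -0.829, 0],
    [0.062, -0.829, 0],
  ],
  rot=[
    [0, 0, 0],
    [0, 0, 0],
    [0, 0, 0],
    [0, 0, 0],
  ],
  hand=[0, 0, 0, 0],
)

```text
time_s: 7.4
ee_pos: [548.6, 143.6, 171.0]
ee_rot: [-179.9, 0.1, 91.8]
force: [-0.2, 0.2, -0.8]
gripper_width: 9.8
gripper_force: 40.0
```

Request:
apply_moves(
  delta_pos=[
    [0.062, -0.829, 0],
    [0.062, -0.829, 0],
    [0.062, -0.829, 0],
    [0.062, -0.829, 0],
  ],
  rot=[
    [0, 0, 0],
    [0, 0, 0],
    [0, 0, 0],
    [0, 0, 0],
  ],
  hand=[0, 0, 0, 0],
)

```text
time_s: 7.73
ee_pos: [556.4, 45.1, 171.2]
ee_rot: [-180.0, 0.0, 91.8]
force: [0.3, -0.2, -1.3]
gripper_width: 9.7
gripper_force: 40.0
```

Request:
apply_moves(
  delta_pos=[
    [0.062, -0.4, 0],
    [0.062, -0.65, 0],
    [0.062, -0.829, 0],
    [0.062, -0.829, 0],
    [0.062, -0.829, 0],
    [0.062, -0.829, 0],
    [0.062, -0.829, 0],
  ],
  rot=[
    [0, 0, 0],
    [0, 0, 0],
    [0, 0, 0],
    [0, 0, 0],
    [0, 0, 0],
    [0, 0, 0],
    [0, 0, 0],
  ],
  hand=[0, 0, 0, 0, 0, 0, 0],
)

```text
time_s: 8.32
ee_pos: [563.7, -50.6, 171.6]
ee_rot: [-180.0, -0.1, 92.1]
force: [0.3, 0.2, -0.8]
gripper_width: 9.9
gripper_force: 40.0
```

```bash
python3 key.py
python3 - <<'E'
from h import *
s=env.state();p=viewer.grab_frame("wrist")
for l in spotter.landmark_of(p,"keyhole")[:1]:
    o,d=wray(p,s,l["position"]);print(l,(o+d*(96-o[2])/d[2]).round(1))
im=rectify(p,s,96,564,-54,40,8);h2=cv2.cvtColor(im,cv2.COLOR_RGB2HSV);b=(h2[...,1]>130)&(h2[...,0]>12)&(h2[...,0]<35)
ys,xs=np.where(b);print("brass",524+np.percentile(xs,[2,50,98])/8,-14-np.percentile(ys,[2,50,98])/8)
save(p,"w4.png",(200,120,440,300),3)
E
```

```text
8.3167 [563.74 -50.6  171.63] [-1.7999e+02 -5.0000e-02  9.2100e+01] [ 0.3  0.2 -0.8] [-0.   -0.11  0.02] 9.93652352087733 39.997610449790955
18610 rel tcp x [-4.875  0.25   5.75 ] y top [20.75]
{'position': [320.0, 203.3], 'score': 0.72} [566.  -54.6  96. ]
brass [541.125 562.875 591.625] [-33.5  -48.5  -92.25]
```

View pics/w4.png

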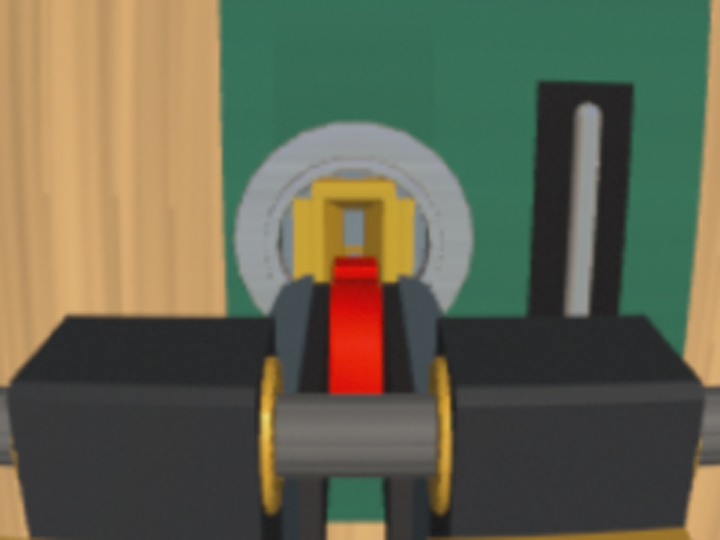

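The lock mouth (cropped at 354,235) lines up with the key (357,330). Descending gradually with force checks.

Request:
apply_moves(
  delta_pos=[
    [0, -0.012, -0.1],
    [0, -0.012, -0.2],
    [0, -0.012, -0.27],
    [0, -0.012, -0.3],
    [0, -0.012, -0.33],
    [0, -0.012, -0.33],
  ],
  rot=[
    [0, 0, 0],
    [0, 0, 0],
    [0, 0, 0],
    [0, 0, 0],
    [0, 0, 0],
    [0, 0, 0],
  ],
  hand=[0, 0, 0, 0, 0, 0],
)

```text
time_s: 8.97
ee_pos: [563.4, -53.8, 131.8]
ee_rot: [-180.0, -0.0, 92.0]
force: [-0.3, 0.1, -0.3]
gripper_width: 9.7
gripper_force: 40.0
```

```bash
python3 key.py
```

```text
8.9667 [563.44 -53.81 131.82] [-1.7996e+02 -1.0000e-02  9.2000e+01] [-0.3  0.1 -0.3] [-0.02 -0.15 -0.03] 9.65984273274409 39.99753713607788
18609 rel tcp x [-4.875  0.25   5.75 ] y top [20.875]
```

Request:
apply_moves(
  delta_pos=[
    [0, 0.01, -0.02],
    [0, 0.01, -0.05],
    [0, 0.01, -0.08],
    [0, 0.01, -0.08],
  ],
  rot=[
    [0, 0, 0],
    [0, 0, 0],
    [0, 0, 0],
    [0, 0, 0],
  ],
  hand=[0, 0, 0, 0],
)

```text
time_s: 9.35
ee_pos: [563.3, -52.4, 122.0]
ee_rot: [-180.0, -0.1, 92.0]
force: [0.5, 1.5, -0.4]
gripper_width: 9.5
gripper_force: 40.0
```

```bash
python3 key.py
```

```text
9.35 [563.29 -52.44 122.01] [-1.7996e+02 -5.0000e-02  9.1970e+01] [ 0.5  1.5 -0.4] [ 0.26 -0.18  0.01] 9.456536801330214 39.99818444252014
18678 rel tcp x [-4.875  0.25   5.625] y top [21.]
```

Request:
apply_moves(
  delta_pos=[
    [0, 0.008, -0.02],
    [0, 0.008, -0.05],
    [0, 0.008, -0.08],
    [0, 0.008, -0.08],
  ],
  rot=[
    [0, 0, 0],
    [0, 0, 0],
    [0, 0, 0],
    [0, 0, 0],
  ],
  hand=[0, 0, 0, 0],
)

```text
time_s: 9.73
ee_pos: [563.0, -52.0, 112.1]
ee_rot: [-179.9, 0.0, 92.0]
force: [-0.5, -0.1, -0.0]
gripper_width: 9.7
gripper_force: 40.0
```

```bash
python3 key.py
```

```text
9.7333 [563.02 -51.99 112.13] [-179.91    0.     91.99] [-0.5 -0.1 -0. ] [-0.01 -0.11  0.09] 9.660157362223275 39.99750852584839
18643 rel tcp x [-4.875  0.25   5.75 ] y top [20.875]
```

Request:
apply_moves(
  delta_pos=[
    [0, 0, -0.02],
    [0, 0, -0.05],
    [0, 0, -0.07],
    [0, 0, -0.085],
    [0, 0, -0.095],
    [0, 0, -0.095],
  ],
  rot=[
    [0, 0, 0],
    [0, 0, 0],
    [0, 0, 0],
    [0, 0, 0],
    [0, 0, 0],
    [0, 0, 0],
  ],
  hand=[0, 0, 0, 0, 0, 0],
)

```text
time_s: 10.28
ee_pos: [563.5, -51.9, 101.9]
ee_rot: [-180.0, 0.0, 92.0]
force: [-0.8, -0.1, 0.8]
gripper_width: 9.4
gripper_force: 40.0
```

```bash
python3 key.py
```

```text
10.2833 [563.54 -51.93 101.89] [-180.      0.     91.98] [-0.8 -0.1  0.8] [-0.05  0.06  0.05] 9.422755883746945 40.00009059906006
18538 rel tcp x [-4.875  0.25   5.75 ] y top [20.625]
```

Request:
apply_moves(
  delta_pos=[
    [0, 0, -0.008],
    [0, 0, -0.016],
    [0, 0, -0.016],
  ],
  rot=[
    [0, 0, 0],
    [0, 0, 0],
    [0, 0, 0],
  ],
  hand=[0, 0, 0],
)

```text
time_s: 10.58
ee_pos: [563.8, -51.9, 101.7]
ee_rot: [179.9, 0.0, 92.0]
force: [-3.3, 0.4, 11.2]
gripper_width: 9.5
gripper_force: 40.0
```

```bash
python3 key.py
```

```text
10.5833 [563.77 -51.9  101.66] [1.7993e+02 1.0000e-02 9.1980e+01] [-3.3  0.4 11.2] [0.08 0.63 0.01] 9.531618282113435 40.04468321800232
18494 rel tcp x [-4.875  0.125  5.625] y top [20.625]
```

Fully seated with 11 N on the shoulder. Turning clockwise about the key axis.

Request:
apply_moves(
  delta_pos=[
    [0.001, 0, 0.001],
    [0.002, 0, 0.002],
    [0.002, -0.001, 0.002],
    [0.003, -0.001, 0.002],
    [0.004, -0.001, 0.002],
    [0.005, -0.001, 0.002],
    [0.006, -0.002, 0.002],
    [0.006, -0.002, 0.002],
    [0.007, -0.003, 0.002],
    [0.008, -0.003, 0.002],
  ],
  rot=[
    [0, 0, -0.045],
    [0, 0, -0.09],
    [0, 0, -0.135],
    [0, 0, -0.18],
    [0, 0, -0.225],
    [0, 0, -0.27],
    [0, 0, -0.315],
    [0, 0, -0.36],
    [0, 0, -0.405],
    [0, 0, -0.45],
  ],
  hand=[0, 0, 0, 0, 0, 0, 0, 0, 0, 0],
)

```text
time_s: 11.47
ee_pos: [565.0, -52.6, 101.7]
ee_rot: [179.9, -0.0, 53.1]
force: [-1.8, -0.3, 9.9]
gripper_width: 9.5
gripper_force: 40.0
```

```bash
python3 key.py
```

```text
11.4667 [564.95 -52.58 101.72] [ 1.7989e+02 -2.0000e-02  5.3130e+01] [-1.8 -0.3  9.9] [-0.19  0.53  0.04] 9.509434042025328 40.01615524291992
18416 rel tcp x [-6.     3.875 13.375] y top [17.25]
```

Request:
apply_moves(
  delta_pos=[
    [0, -0.001, 0],
    [0.001, -0.001, 0],
    [0.001, -0.002, 0],
    [0.002, -0.003, 0],
    [0.002, -0.003, 0],
    [0.003, -0.004, 0],
    [0.003, -0.005, 0],
    [0.004, -0.006, 0],
    [0.004, -0.006, 0],
    [0.004, -0.007, 0],
  ],
  rot=[
    [0, 0, -0.045],
    [0, 0, -0.09],
    [0, 0, -0.135],
    [0, 0, -0.18],
    [0, 0, -0.225],
    [0, 0, -0.27],
    [0, 0, -0.315],
    [0, 0, -0.36],
    [0, 0, -0.4],
    [0, 0, -0.425],
  ],
  hand=[0, 0, 0, 0, 0, 0, 0, 0, 0, 0],
)

```text
time_s: 12.35
ee_pos: [566.1, -53.5, 101.7]
ee_rot: [179.9, -0.1, 16.7]
force: [-0.4, -0.4, 8.6]
gripper_width: 9.9
gripper_force: 40.0
```

```bash
python3 key.py
```

```text
12.35 [566.07 -53.46 101.73] [ 1.799e+02 -1.500e-01  1.667e+01] [-0.4 -0.4  8.6] [-0.08  0.35  0.23] 9.910802513886923 40.008004903793335
18093 rel tcp x [-6.375  5.625 19.375] y top [9.125]
```

Request:
apply_moves(
  delta_pos=[
    [0, 0, 0],
    [0, -0.001, 0],
    [0, -0.001, 0],
  ],
  rot=[
    [0, 0, -0.02],
    [0, 0, -0.04],
    [0, 0, -0.04],
  ],
  hand=[0, 0, 0],
)

```text
time_s: 12.65
ee_pos: [566.2, -53.6, 101.7]
ee_rot: [179.9, -0.2, 13.4]
force: [-1.0, -0.5, 7.8]
gripper_width: 9.4
gripper_force: 40.0
```

```bash
python3 key.py
```

```text
12.65 [566.17 -53.61 101.72] [ 1.7989e+02 -1.6000e-01  1.3370e+01] [-1.  -0.5  7.8] [-0.06  0.29  0.32] 9.35478586379272 40.01862645149231
18065 rel tcp x [-6.375  5.75  19.625] y top [8.25]
```

The z torque has risen to 0.32 N·m, far above the 0.035 N·m spring, so the key is at the stop. Turning back home.

Request:
apply_moves(
  delta_pos=[
    [0, 0.001, 0],
    [0, 0.002, 0],
    [-0.001, 0.003, 0],
    [-0.001, 0.004, 0],
    [-0.002, 0.005, 0],
    [-0.002, 0.006, 0],
    [-0.003, 0.006, 0],
    [-0.003, 0.007, 0],
    [-0.004, 0.008, 0],
    [-0.004, 0.008, 0],
  ],
  rot=[
    [0, 0, 0.045],
    [0, 0, 0.09],
    [0, 0, 0.135],
    [0, 0, 0.18],
    [0, 0, 0.225],
    [0, 0, 0.27],
    [0, 0, 0.315],
    [0, 0, 0.36],
    [0, 0, 0.405],
    [0, 0, 0.45],
  ],
  hand=[0, 0, 0, 0, 0, 0, 0, 0, 0, 0],
)

```text
time_s: 13.53
ee_pos: [565.4, -51.9, 101.7]
ee_rot: [179.9, -0.1, 52.2]
force: [-2.6, 1.1, 8.7]
gripper_width: 9.9
gripper_force: 40.0
```

Request:
apply_moves(
  delta_pos=[
    [-0.001, 0, 0],
    [-0.002, 0, 0],
    [-0.002, 0.001, 0],
    [-0.003, 0.001, 0],
    [-0.004, 0.001, 0],
    [-0.005, 0.001, 0],
    [-0.006, 0.002, 0],
    [-0.007, 0.002, 0],
    [-0.008, 0.003, 0],
    [-0.008, 0.003, 0],
  ],
  rot=[
    [0, 0, 0.05],
    [0, 0, 0.1],
    [0, 0, 0.15],
    [0, 0, 0.2],
    [0, 0, 0.25],
    [0, 0, 0.3],
    [0, 0, 0.35],
    [0, 0, 0.4],
    [0, 0, 0.445],
    [0, 0, 0.465],
  ],
  hand=[0, 0, 0, 0, 0, 0, 0, 0, 0, 0],
)

```text
time_s: 14.37
ee_pos: [564.2, -51.7, 101.7]
ee_rot: [179.9, -0.0, 92.1]
force: [-1.7, 1.5, 8.8]
gripper_width: 9.6
gripper_force: 40.0
```

```bash
python3 key.py
```

```text
14.3667 [564.23 -51.72 101.7 ] [ 1.7987e+02 -1.0000e-02  9.2120e+01] [-1.7  1.5  8.8] [ 0.14  0.36 -0.09] 9.596046446199122 40.022730231285095
18499 rel tcp x [-4.875  0.125  5.625] y top [20.625]
```

Request:
apply_moves(
  delta_pos=[
    [-0.003, 0, 0.02],
    [-0.003, 0, 0.05],
    [-0.003, 0, 0.08],
    [-0.003, 0, 0.1],
    [-0.003, 0, 0.1],
  ],
  rot=[
    [0, 0, 0],
    [0, 0, 0],
    [0, 0, 0],
    [0, 0, 0],
    [0, 0, 0],
  ],
  hand=[0, 0, 0, 0, 0],
)

```text
time_s: 14.83
ee_pos: [563.7, -52.0, 112.5]
ee_rot: [179.9, 0.0, 92.0]
force: [-0.1, -0.7, -0.6]
gripper_width: 10.0
gripper_force: 40.0
```

```bash
python3 key.py
```

```text
14.8333 [563.7  -51.97 112.51] [1.7993e+02 1.0000e-02 9.1980e+01] [-0.1 -0.7 -0.6] [-0.04 -0.12  0.  ] 10.018400939654192 39.9975711107254
18664 rel tcp x [-4.875  0.125  5.625] y top [20.875]
```

The key is free with no side load. Pulling it out and travelling to the tray.

Request:
apply_moves(
  delta_pos=[
    [0, 0, 0.1],
    [0, 0, 0.22],
    [0, 0, 0.35],
    [0, 0, 0.5],
    [0, 0, 0.65],
    [0, 0, 0.65],
  ],
  rot=[
    [0, 0, 0],
    [0, 0, 0],
    [0, 0, 0],
    [0, 0, 0],
    [0, 0, 0],
    [0, 0, 0],
  ],
  hand=[0, 0, 0, 0, 0, 0],
)

```text
time_s: 15.38
ee_pos: [565.4, -52.2, 193.4]
ee_rot: [179.6, 0.1, 92.0]
force: [0.2, -0.3, 0.9]
gripper_width: 9.6
gripper_force: 40.0
```

Request:
apply_moves(
  delta_pos=[
    [-0.32, -0.85, 0],
    [-0.32, -0.85, 0],
    [-0.32, -0.85, 0],
    [-0.32, -0.85, 0],
  ],
  rot=[
    [0, 0, 0],
    [0, 0, 0],
    [0, 0, 0],
    [0, 0, 0],
  ],
  hand=[0, 0, 0, 0],
)

```text
time_s: 15.72
ee_pos: [522.7, -157.7, 188.8]
ee_rot: [-179.8, 0.1, 91.7]
force: [0.6, 0.5, -0.5]
gripper_width: 9.4
gripper_force: 40.0
```

Request:
apply_moves(
  delta_pos=[
    [-0.32, -0.85, 0],
    [-0.32, -0.85, 0],
    [-0.32, -0.85, 0],
    [-0.32, -0.85, 0],
  ],
  rot=[
    [0, 0, 0],
    [0, 0, 0],
    [0, 0, 0],
    [0, 0, 0],
  ],
  hand=[0, 0, 0, 0],
)

```text
time_s: 16.05
ee_pos: [484.9, -259.3, 188.9]
ee_rot: [-179.9, 0.1, 91.7]
force: [0.3, -0.7, 0.3]
gripper_width: 9.9
gripper_force: 40.0
```

Request:
apply_moves(
  delta_pos=[
    [-0.32, -0.85, 0],
    [-0.32, -0.85, 0],
    [-0.32, -0.85, 0],
    [-0.32, -0.85, 0],
    [-0.32, -0.85, 0],
    [-0.32, -0.85, 0],
  ],
  rot=[
    [0, 0, 0],
    [0, 0, 0],
    [0, 0, 0],
    [0, 0, 0],
    [0, 0, 0],
    [0, 0, 0],
  ],
  hand=[0, 0, 0, 0, 0, 0],
)

```text
time_s: 16.55
ee_pos: [448.5, -356.4, 189.3]
ee_rot: [-180.0, -0.1, 92.0]
force: [0.3, 0.5, 0.2]
gripper_width: 9.6
gripper_force: 40.0
```

```bash
python3 key.py
python3 - <<'E'
from h import *
s=env.state();p=viewer.grab_frame("wrist")
for l in spotter.landmark_of(p,"tray")[:1]:
    o,d=wray(p,s,l["position"]);print("wrist",l,(o+d*(5-o[2])/d[2]).round(1))
p=viewer.grab_frame("top")
for l in spotter.landmark_of(p,"tray")[:1]: print("top",l,atz(p,l["position"],0).round(1))
a=p["pixels"].astype(int).sum(2)[185:290,400:500]
im=rectify(viewer.grab_frame("wrist"),s,18,450,-370,150,2)
print(viewer.grab_frame("top")["pixels"][243,440])
g=(im.astype(int).sum(2)<200).astype(np.uint8)
n,lab,st,ce=cv2.connectedComponentsWithStats(g)
print([(300+q[0]/2,300+(q[0]+q[2])/2,-220-q[1]/2,-220-(q[1]+q[3])/2,q[4]) for q in st[1:] if q[4]>1500])
E
```

```text
16.55 [ 448.51 -356.43  189.27] [-1.7998e+02 -1.1000e-01  9.2010e+01] [0.3 0.5 0.2] [ 0.   -0.15 -0.03] 9.551778688851222 39.997692704200745
19282 rel tcp x [-4.875  0.25   5.625] y top [21.25]
wrist {'position': [316.2, 186.3], 'score': 0.89} [ 447.  -367.7    5. ]
top {'position': [446.0, 244.2], 'score': 0.8} [ 444. -370.    0.]
[57 34 21]
[(np.float64(300.0), np.float64(600.0), np.float64(-270.5), np.float64(-520.0), np.int32(184097))]
```

Tray centre at about (447, -371). Tilting 25° and lowering, so the key lies down in the tray.

Request:
apply_moves(
  delta_pos=[
    [-0.01, -0.1, -0.1],
    [-0.01, -0.2, -0.25],
    [-0.01, -0.25, -0.4],
    [-0.01, -0.25, -0.6],
    [-0.01, -0.25, -0.75],
    [-0.01, -0.25, -0.9],
    [-0.01, -0.25, -0.9],
    [-0.01, -0.25, -0.9],
  ],
  rot=[
    [-0.06, 0, 0],
    [-0.12, 0, 0],
    [-0.18, 0, 0],
    [-0.24, 0, 0],
    [-0.29, 0, 0],
    [-0.29, 0, 0],
    [-0.29, 0, 0],
    [-0.29, 0, 0],
  ],
  hand=[0, 0, 0, 0, 0, 0, 0, 0],
)

```text
time_s: 17.57
ee_pos: [447.0, -387.5, 81.7]
ee_rot: [-179.0, 24.9, 92.3]
force: [0.1, -0.4, -0.2]
gripper_width: 9.8
gripper_force: 40.0
```

```bash
python3 key.py
```

```text
17.5667 [ 446.98 -387.49   81.71] [-179.01   24.86   92.26] [ 0.1 -0.4 -0.2] [ 0.28 -0.08 -0.04] 9.764526671152565 39.997451305389404
23774 rel tcp x [-4.75   0.25   5.625] y top [38.375]
```

Lower to just over the floor.

Request:
apply_moves(
  delta_pos=[
    [0, 0, -0.06],
    [0, 0, -0.12],
    [0, 0, -0.17],
    [0, 0, -0.21],
    [0, 0, -0.24],
    [0, 0, -0.24],
  ],
  rot=[
    [0, 0, 0],
    [0, 0, 0],
    [0, 0, 0],
    [0, 0, 0],
    [0, 0, 0],
    [0, 0, 0],
  ],
  hand=[0, 0, 0, 0, 0, 0],
)

```text
time_s: 18.12
ee_pos: [446.3, -387.8, 52.2]
ee_rot: [-179.0, 24.9, 92.2]
force: [0.6, 0.1, 0.1]
gripper_width: 9.7
gripper_force: 40.0
```

Request:
apply_moves(
  delta_pos=[
    [0, 0, -0.01],
    [0, 0, -0.02],
    [0, 0, -0.02],
  ],
  rot=[
    [0, 0, 0],
    [0, 0, 0],
    [0, 0, 0],
  ],
  hand=[0, 0, 0],
)

```text
time_s: 18.37
ee_pos: [446.9, -387.9, 50.7]
ee_rot: [-179.1, 24.9, 92.2]
force: [0.4, 0.2, 0.1]
gripper_width: 9.7
gripper_force: 40.0
```

Request:
apply_moves(
  delta_pos=[
    [0, 0, 0],
    [0, 0, 0],
    [0, 0, 0],
    [0, 0, 0],
    [0, 0, 0],
    [0, 0, 0],
    [0, 0, 0],
    [0, 0, 0],
    [0, 0, 0],
    [0, 0, 0],
  ],
  rot=[
    [0, 0, 0],
    [0, 0, 0],
    [0, 0, 0],
    [0, 0, 0],
    [0, 0, 0],
    [0, 0, 0],
    [0, 0, 0],
    [0, 0, 0],
    [0, 0, 0],
    [0, 0, 0],
  ],
  hand=[0.7, 0.7, 0.7, 0.7, 0.7, 0.7, 0.7, 0.7, 0.7, 0.7],
)

```text
time_s: 19.2
ee_pos: [446.9, -387.9, 50.8]
ee_rot: [-179.1, 24.9, 92.2]
force: [0.5, 0.5, -1.0]
gripper_width: 64.1
gripper_force: 0.0
```

Request:
apply_moves(
  delta_pos=[
    [0, 0, 0.04],
    [0, 0, 0.1],
    [0, 0, 0.18],
    [0, 0, 0.28],
    [0, 0, 0.45],
    [0, 0, 0.7],
    [0, 0, 1.0],
    [0, 0, 1.0],
    [0, 0, 1.0],
    [0, 0, 1.0],
  ],
  rot=[
    [0, 0, 0],
    [0, 0, 0],
    [0, 0, 0],
    [0, 0, 0],
    [0.06, 0, 0],
    [0.12, 0, 0],
    [0.18, 0, 0],
    [0.24, 0, 0],
    [0.29, 0, 0],
    [0.29, 0, 0],
  ],
  hand=[0.7, 0.7, 0.7, 0.7, 0.7, 0.7, 0.7, 0.7, 0.7, 0.7],
)

```text
time_s: 20.03
ee_pos: [447.5, -391.4, 173.1]
ee_rot: [179.8, 0.1, 91.8]
force: [-0.5, -0.5, 0.1]
gripper_width: 64.1
gripper_force: 0.0
```

```bash
python3 key.py
python3 - <<'E'
from h import *
a=viewer.grab_frame("wrist")["pixels"];b=viewer.grab_frame("scene");t=viewer.grab_frame("top")
i=np.zeros((580,640,3),np.uint8);i[:400]=a
i[400:,:320]=cv2.resize(b["pixels"][115:195,210:352],(320,180));i[400:,320:]=cv2.resize(b["pixels"][140:240,230:408],(320,180))
save({"pixels":i},"end.png")
E
```

```text
20.0333 [ 447.47 -391.4   173.07] [1.7977e+02 1.4000e-01 9.1830e+01] [-0.5 -0.5  0.1] [-0.07 -0.1   0.01] 64.08452150618571 0.0Traceback (most recent call last):
  File "key.py", line 5, in <module>
    ys,xs=np.where(m);print(len(xs),"rel tcp x",-40+np.percentile(xs,[2,50,98])/8,"y top",40-np.percentile(ys,[2])/8)
                                                    ~~~~~~~~~~~~~^^^^^^^^^^^^^^
    return _quantile_unchecked(
        a, q, axis, out, overwrite_input, method, keepdims, weights)
    return _ureduce(a,
                    func=_quantile_ureduce_func,
    ...<5 lines>...
                    overwrite_input=overwrite_input,
                    method=method)
    r = func(a, **kwargs)
    result = _quantile(arr,
                       quantiles=q,
    ...<2 lines>...
                       out=out,
                       weights=wgt)
    previous = arr[previous_indexes]
               ~~~^^^^^^^^^^^^^^^^^^
IndexError: index 0 is out of bounds for axis 0 with size 0
```

View pics/end.png

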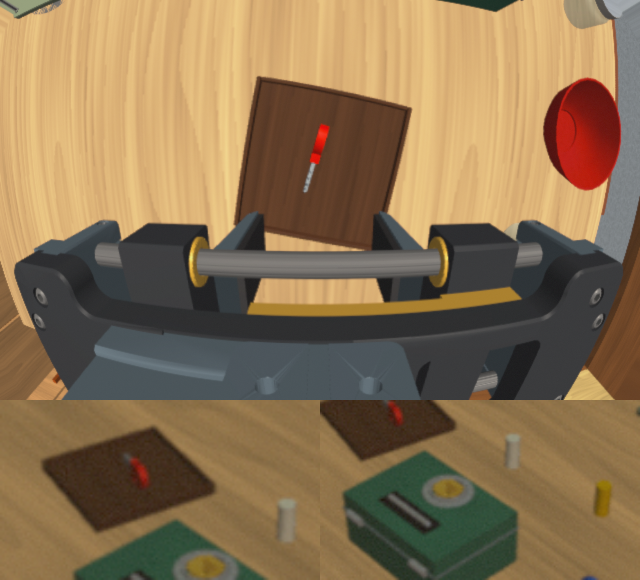

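The key is in the tray at (317,155), apparently resting on its edge. The lock stands home. I have used my ten pictures, so I'll measure the key's pose numerically and see if it is flat.

```bash
cat > hd.py <<'E'
from h import *
s=env.state();p=viewer.grab_frame("wrist");print(s["time_s"],s["ee_pos"],s["force"])
for z in(10,23,41):
    im=rectify(p,s,z,447,-371,90,6)
    q=cv2.cvtColor(im,cv2.COLOR_RGB2HSV);m=(((q[...,0]<6)|(q[...,0]>174))&(q[...,1]>190)&(q[...,2]>90)).astype(np.uint8)
    n,lab,st,ce=cv2.connectedComponentsWithStats(m);a=1+np.argmax(st[1:,4])
    ys,xs=np.where(lab==a);r=cv2.minAreaRect(np.stack([xs,ys],1).astype(np.float32))
    print(z,"c",357+r[0][0]/6,-281-r[0][1]/6,"size",np.array(r[1])/6,r[2])
for n in("top","scene"):
    p=viewer.grab_frame(n)
    for l in spotter.trace(p,"key_red"):
        print(n,l["score"],l["box"],p["pixels"][l["mask"]].mean(0).round())
E
python3 hd.py
```

```text
20.2333 [ 446.49858422 -386.72006895  170.54755006] [ 0.81235415  0.11920654 -0.91282399]
10 c 447.24774169921875 -347.1582438151042 size [12.38696162 47.02976481] 14.667825698852539
23 c 447.10265096028644 -346.01161193847656 size [11.94021225 45.2539622 ] 15.068489074707031
41 c 447.0104166666667 -344.53229268391925 size [11.29146322 42.86419169] 14.769197463989258
top 0.63 [171.8, 220.4, 13.1, 20.9] [ 64. 120. 111.]
top 0.51 [212.9, 173.9, 16.8, 16.2] [145.  63.  55.]
scene 0.96 [479.9, 323.1, 31.5, 20.1] [ 59. 105.  93.]
scene 0.64 [387.2, 320.9, 21.5, 13.8] [125.  66.  49.]
```

The head measures about 11 mm wide by 42 mm long from above, so the key stands on edge. I'll tip it flat gently with shut fingers, pushing at the top of the head.

Request:
apply_moves(
  delta_pos=[
    [-0.1, 0.1, 0],
    [-0.2, 0.2, 0],
    [-0.27, 0.3, -0.1],
    [-0.27, 0.375, -0.3],
    [-0.27, 0.375, -0.5],
    [-0.27, 0.375, -0.7],
    [-0.27, 0.375, -0.9],
    [-0.27, 0.375, -0.9],
    [-0.27, 0.375, -0.9],
  ],
  rot=[
    [0, 0, 0],
    [0, 0, 0],
    [0, 0, 0],
    [0, 0, 0],
    [0, 0, 0],
    [0, 0, 0],
    [0, 0, 0],
    [0, 0, 0],
    [0, 0, 0],
  ],
  hand=[0, 0, 0, 0, 0, 0, 0, 0, 0],
  newtons=10,
)

```text
time_s: 21.23
ee_pos: [414.0, -342.1, 62.2]
ee_rot: [-179.9, -0.1, 92.0]
force: [-0.8, -0.8, 0.9]
gripper_width: 7.0
gripper_force: 0.0
```

Request:
apply_moves(
  delta_pos=[
    [0, 0, -0.08],
    [0, 0, -0.16],
    [0, 0, -0.23],
    [0, 0, -0.23],
    [0, 0, -0.23],
  ],
  rot=[
    [0, 0, 0],
    [0, 0, 0],
    [0, 0, 0],
    [0, 0, 0],
    [0, 0, 0],
  ],
  hand=[0, 0, 0, 0, 0],
)

```text
time_s: 21.65
ee_pos: [414.2, -342.7, 34.9]
ee_rot: [-180.0, -0.0, 92.0]
force: [0.3, -0.2, 0.5]
gripper_width: 0.4
gripper_force: 0.0
```

```bash
python3 hd.py 2>&1 | head -4
```

```text
21.65 [ 414.23553308 -342.73570266   34.85115646] [ 0.25433741 -0.23656426  0.46818077]
10 c 451.90574137369794 -337.37022399902344 size [19.79714839 22.6942927 ] 5.19442892074585
23 c 449.4530436197917 -333.4906921386719 size [18.73797353 21.29099274] 4.085616588592529
41 c 446.4164123535156 -328.44664510091144 size [16.81933339 19.7317721 ] 6.842773914337158
```

Request:
apply_moves(
  delta_pos=[
    [0.04, 0, 0],
    [0.08, 0, 0],
    [0.11, 0, 0],
    [0.14, 0, 0],
    [0.17, 0, 0],
    [0.2, 0, 0],
    [0.23, 0, 0],
    [0.26, 0, 0],
    [0.26, 0, 0],
  ],
  rot=[
    [0, 0, 0],
    [0, 0, 0],
    [0, 0, 0],
    [0, 0, 0],
    [0, 0, 0],
    [0, 0, 0],
    [0, 0, 0],
    [0, 0, 0],
    [0, 0, 0],
  ],
  hand=[0, 0, 0, 0, 0, 0, 0, 0, 0],
)

```text
time_s: 22.65
ee_pos: [446.5, -343.0, 35.2]
ee_rot: [180.0, 0.0, 92.0]
force: [-0.3, -0.6, -0.6]
gripper_width: 0.4
gripper_force: 0.0
```

Request:
apply_moves(
  delta_pos=[
    [0, 0, 0.1],
    [0, 0, 0.3],
    [0, 0, 0.6],
    [0, -0.2, 0.9],
    [0, -0.4, 1.0],
    [0, -0.4, 1.0],
    [0, -0.4, 1.0],
  ],
  rot=[
    [0, 0, 0],
    [0, 0, 0],
    [0, 0, 0],
    [0, 0, 0],
    [0, 0, 0],
    [0, 0, 0],
    [0, 0, 0],
  ],
  hand=[0, 0, 0, 0, 0, 0, 0],
)

```text
time_s: 23.23
ee_pos: [445.7, -391.9, 155.9]
ee_rot: [179.9, 0.1, 91.9]
force: [-0.1, 0.4, -1.1]
gripper_width: 0.5
gripper_force: 0.0
```

```bash
python3 hd.py 2>&1
```

```text
23.2333 [ 445.7431517  -391.91685177  155.93382092] [-0.06214929  0.44943398 -1.12594578]
10 c 447.35536702473956 -346.77789306640625 size [12.32549286 46.80464681] 14.826478958129883
23 c 447.1915995279948 -345.8163350423177 size [11.915212   44.94580078] 14.796761512756348
41 c 446.9909159342448 -344.5213979085286 size [11.22394943 42.43665314] 14.858613014221191
top 0.67 [444.7, 244.4, 21.8, 9.5] [120.  37.  33.]
top 0.48 [171.9, 221.5, 14.4, 22.2] [ 64. 119. 111.]
top 0.43 [212.3, 174.9, 16.6, 12.8] [151.  54.  45.]
scene 0.94 [479.7, 324.1, 35.0, 19.4] [ 52. 104.  94.]
scene 0.48 [270.1, 148.8, 10.8, 18.7] [100.  37.  25.]
scene 0.45 [389.2, 320.9, 20.0, 13.9] [124.  59.  45.]
```

It was not tipped over: the tapered tips only rocked it. I'll repeat with a longer push.

Request:
apply_moves(
  delta_pos=[
    [-0.15, 0.1, 0],
    [-0.25, 0.2, 0],
    [-0.25, 0.3, -0.1],
    [-0.25, 0.41, -0.3],
    [-0.25, 0.41, -0.5],
    [-0.25, 0.41, -0.7],
    [-0.25, 0.41, -0.8],
    [-0.25, 0.41, -0.8],
  ],
  rot=[
    [0, 0, 0],
    [0, 0, 0],
    [0, 0, 0],
    [0, 0, 0],
    [0, 0, 0],
    [0, 0, 0],
    [0, 0, 0],
    [0, 0, 0],
  ],
  hand=[0, 0, 0, 0, 0, 0, 0, 0],
)

```text
time_s: 24.15
ee_pos: [413.5, -339.2, 55.8]
ee_rot: [-179.7, -0.3, 92.0]
force: [-0.2, 0.3, 0.2]
gripper_width: 0.4
gripper_force: 0.0
```

Request:
apply_moves(
  delta_pos=[
    [0, 0, -0.08],
    [0, 0, -0.16],
    [0, 0, -0.23],
    [0, 0, -0.23],
    [0, 0, -0.23],
  ],
  rot=[
    [0, 0, 0],
    [0, 0, 0],
    [0, 0, 0],
    [0, 0, 0],
    [0, 0, 0],
  ],
  hand=[0, 0, 0, 0, 0],
)

```text
time_s: 24.57
ee_pos: [415.5, -341.6, 31.3]
ee_rot: [-180.0, -0.0, 92.0]
force: [0.1, 0.4, -0.1]
gripper_width: 0.3
gripper_force: 0.0
```

Request:
apply_moves(
  delta_pos=[
    [0.06, 0, 0],
    [0.12, 0, 0],
    [0.18, 0, 0],
    [0.22, 0, 0],
    [0.26, 0, 0],
    [0.3, 0, 0],
    [0.34, 0, 0],
    [0.38, 0, 0],
    [0.42, 0, 0],
    [0.45, 0, 0],
  ],
  rot=[
    [0, 0, 0],
    [0, 0, 0],
    [0, 0, 0],
    [0, 0, 0],
    [0, 0, 0],
    [0, 0, 0],
    [0, 0, 0],
    [0, 0, 0],
    [0, 0, 0],
    [0, 0, 0],
  ],
  hand=[0, 0, 0, 0, 0, 0, 0, 0, 0, 0],
)

```text
time_s: 25.4
ee_pos: [470.3, -341.7, 31.6]
ee_rot: [180.0, 0.0, 92.0]
force: [-0.5, -0.2, -0.2]
gripper_width: 0.2
gripper_force: 0.0
```

Request:
apply_moves(
  delta_pos=[
    [0, 0, 0.1],
    [0, 0, 0.3],
    [0, 0, 0.6],
    [-0.1, -0.2, 0.9],
    [-0.2, -0.4, 1.0],
    [-0.2, -0.4, 1.0],
    [-0.2, -0.4, 1.0],
  ],
  rot=[
    [0, 0, 0],
    [0, 0, 0],
    [0, 0, 0],
    [0, 0, 0],
    [0, 0, 0],
    [0, 0, 0],
    [0, 0, 0],
  ],
  hand=[0, 0, 0, 0, 0, 0, 0],
)

```text
time_s: 25.98
ee_pos: [445.6, -390.9, 152.6]
ee_rot: [179.9, 0.1, 91.9]
force: [-0.1, 0.5, -0.9]
gripper_width: 0.4
gripper_force: 0.0
```

```bash
python3 hd.py 2>&1
```

```text
25.9833 [ 445.58738325 -390.88128254  152.60743522] [-0.09730988  0.52371103 -0.88852282]
10 c 447.2358907063802 -346.9128112792969 size [12.33728282 46.86412557] 15.255120277404785
23 c 447.15941365559894 -345.9822285970052 size [11.90021388 45.06726583] 14.67639446258545
41 c 446.8782043457031 -344.5576883951823 size [11.22634252 42.53731028] 15.255118370056152
top 0.6 [169.7, 222.3, 15.5, 24.4] [ 70. 120. 110.]
top 0.56 [342.8, 187.2, 71.2, 58.1] [57. 80. 65.]
top 0.45 [212.8, 173.4, 15.3, 17.2] [144.  67.  58.]
scene 0.97 [479.9, 324.3, 34.1, 18.2] [ 57. 104.  94.]
scene 0.7 [390.2, 322.4, 26.2, 13.7] [126.  65.  48.]
```

Run:
```python
from h import *
def red(a,lo=130):
    q=cv2.cvtColor(a,cv2.COLOR_RGB2HSV);return (((q[...,0]<7)|(q[...,0]>173))&(q[...,1]>lo)&(q[...,2]>50)).astype(np.uint8)
def blob(a,x0,y0,x1,y1):
    m=red(a);k=np.zeros_like(m);k[y0:y1,x0:x1]=m[y0:y1,x0:x1];n,lab,st,ce=cv2.connectedComponentsWithStats(k)
    i=1+np.argmax(st[1:,4]);return ce[i],st[i]
s=env.state();w=viewer.grab_frame("wrist");sc=viewer.grab_frame("scene");t=viewer.grab_frame("top")
cw,sw=blob(w["pixels"],240,60,420,215);cs,ss=blob(sc["pixels"],230,128,305,172);ct,stt=blob(t["pixels"],415,205,480,275)
print(cw,sw,cs,ss,ct,stt)
rw,rs,rt=wray(w,s,cw),ray(sc,cs),ray(t,ct)
print("w+s",tri([rw,rs]),"t+s",tri([rt,rs]),"all",tri([rw,rs,rt]))
def proj(P):
    c=np.array(sc["R"])@P+np.array(sc["t"]);u=np.array(sc["camera_matrix"])@c;return u[:2]/u[2]
for z in(10,23,41):print(z,proj(np.array([447,-346,z])))
def print_patch():
    x,y,ww,h=sw[:4]
    for r in range(y-2,y+h+30,3): print(r,[''.join('R' if red(w["pixels"][r:r+1,c:c+1])[0,0] else ('b' if w["pixels"][r,c].astype(int).sum()>270 else '.') for c in range(x-25,x+ww+10))])
print_patch()
```

```text
[321.00414079 146.77846791] [310 126  22  43 483] [271.71014493 147.46376812] [268 141   9  14  69] [440.95833333 242.21875   ] [433 238  17   9  96]
w+s [ 447.31353337 -345.46622928   26.68619455] t+s [ 447.82868541 -345.28564861   27.01135747] all [ 447.54207436 -345.36849476   26.85780353]
10 [272.12578453 151.88207379]
23 [271.85654812 148.36129405]
41 [271.47889154 143.42271378]
124 ['.........................................................']
127 ['.....................................RRRRRRRR............']
130 ['....................................RRRRRRRRRRR..........']
133 ['...................................RRRRRRRRRRRR..........']
136 ['..................................RRRRRRRRRRRR...........']
139 ['.................................RRRRRRRRRRRR............']
142 ['................................RRRRRRRRRRRR.............']
145 ['...............................RRRRRRRRRRRR..............']
148 ['..............................RRRRRRRRRRRR...............']
151 ['.............................RRRRRRRRRRRR................']
154 ['............................RRRRRRRRRRRR.......
[... 236 characters left out ...]
.......RRRRRRRRRRR....................']
169 ['...........................bbbbb.........................']
172 ['..........................bbbbb..........................']
175 ['.........................bbbbb...........................']
178 ['........................bbbbb............................']
181 ['.......................bbbbbb............................']
184 ['.......................bbbb..............................']
187 ['.....................bbbbbb..............................']
190 ['.....................bbbbb...............................']
193 ['....................bbbbb................................']
196 ['...................bbbb..................................']
```

The key is on edge, centred near z = 26, and was never touched. The tips passed over it, so I'll push lower, at about z = 20.

Request:
apply_moves(
  delta_pos=[
    [-0.15, 0.1, 0],
    [-0.25, 0.2, 0],
    [-0.25, 0.3, -0.1],
    [-0.25, 0.4, -0.3],
    [-0.25, 0.4, -0.5],
    [-0.25, 0.4, -0.7],
    [-0.25, 0.4, -0.8],
    [-0.25, 0.4, -0.8],
  ],
  rot=[
    [0, 0, 0],
    [0, 0, 0],
    [0, 0, 0],
    [0, 0, 0],
    [0, 0, 0],
    [0, 0, 0],
    [0, 0, 0],
    [0, 0, 0],
  ],
  hand=[0, 0, 0, 0, 0, 0, 0, 0],
)

```text
time_s: 27.05
ee_pos: [413.9, -339.8, 52.6]
ee_rot: [-179.7, -0.3, 92.0]
force: [0.1, 0.1, 0.3]
gripper_width: 1.0
gripper_force: 0.0
```

Request:
apply_moves(
  delta_pos=[
    [0, 0, -0.08],
    [0, 0, -0.16],
    [0, 0, -0.23],
    [0, 0, -0.29],
    [0, 0, -0.29],
    [0, 0, -0.29],
  ],
  rot=[
    [0, 0, 0],
    [0, 0, 0],
    [0, 0, 0],
    [0, 0, 0],
    [0, 0, 0],
    [0, 0, 0],
  ],
  hand=[0, 0, 0, 0, 0, 0],
)

```text
time_s: 27.55
ee_pos: [415.5, -341.6, 20.5]
ee_rot: [-180.0, -0.0, 92.0]
force: [-0.3, -0.5, 0.2]
gripper_width: 0.5
gripper_force: 0.0
```

Request:
apply_moves(
  delta_pos=[
    [0.06, 0, 0],
    [0.12, 0, 0],
    [0.16, 0, 0],
    [0.2, 0, 0],
    [0.24, 0, 0],
    [0.28, 0, 0],
    [0.32, 0, 0],
    [0.34, 0, 0],
    [0.36, 0, 0],
    [0.36, 0, 0],
  ],
  rot=[
    [0, 0, 0],
    [0, 0, 0],
    [0, 0, 0],
    [0, 0, 0],
    [0, 0, 0],
    [0, 0, 0],
    [0, 0, 0],
    [0, 0, 0],
    [0, 0, 0],
    [0, 0, 0],
  ],
  hand=[0, 0, 0, 0, 0, 0, 0, 0, 0, 0],
)

```text
time_s: 28.38
ee_pos: [459.3, -341.7, 20.8]
ee_rot: [180.0, 0.0, 92.0]
force: [-0.0, -0.1, 0.1]
gripper_width: 0.9
gripper_force: 0.0
```

```bash
python3 hd.py 2>&1|head -4
```

```text
28.3833 [ 459.34199036 -341.73573134   20.77710517] [-0.01087262 -0.12086714  0.14388448]
10 c 450.19667561848956 -336.2993621826172 size [11.71674093 19.26984406] 15.679524421691895
23 c 450.6201883951823 -332.1975402832031 size [10.94131215 18.07011032] 15.802515029907227
41 c 451.2889811197917 -326.5671793619792 size [ 9.95781136 16.35228856] 15.780752182006836
```

Request:
apply_moves(
  delta_pos=[
    [0, 0, 0.1],
    [0, 0, 0.3],
    [0, 0, 0.6],
    [-0.1, -0.2, 0.9],
    [-0.2, -0.4, 1.0],
    [-0.2, -0.4, 1.0],
    [-0.2, -0.4, 1.0],
  ],
  rot=[
    [0, 0, 0],
    [0, 0, 0],
    [0, 0, 0],
    [0, 0, 0],
    [0, 0, 0],
    [0, 0, 0],
    [0, 0, 0],
  ],
  hand=[0, 0, 0, 0, 0, 0, 0],
)

```text
time_s: 29.22
ee_pos: [434.6, -390.9, 141.8]
ee_rot: [179.9, 0.1, 91.8]
force: [0.1, 0.5, -0.4]
gripper_width: 0.6
gripper_force: 0.0
```

```bash
python3 hd.py 2>&1
```

```text
29.2167 [ 434.5842404  -390.86493122  141.82195065] [ 0.05930617  0.53308937 -0.35176324]
10 c 447.9627990722656 -346.97136942545575 size [13.07136917 46.80449422] 15.780754089355469
23 c 447.3667500813802 -346.04632568359375 size [12.52573268 45.03554281] 15.5241117477417
41 c 446.48854573567706 -344.55494181315106 size [11.81222026 42.32836914] 15.592811584472656
top 0.66 [172.2, 220.6, 15.9, 22.7] [ 66. 119. 111.]
scene 0.69 [480.2, 324.4, 32.8, 20.7] [ 56. 104.  94.]
scene 0.55 [388.9, 320.4, 23.4, 12.2] [124.  59.  45.]
scene 0.54 [270.2, 149.9, 8.7, 16.4] [101.  35.  23.]
scene 0.25 [292.4, 211.3, 99.7, 85.4] [58. 74. 56.]
```

Still unmoved. One more try, sampling the cameras during the push to see what happens.

Request:
apply_moves(
  delta_pos=[
    [-0.1, 0.1, 0],
    [-0.14, 0.2, 0],
    [-0.14, 0.3, -0.1],
    [-0.14, 0.38, -0.3],
    [-0.14, 0.38, -0.5],
    [-0.14, 0.38, -0.7],
    [-0.14, 0.38, -0.85],
    [-0.14, 0.38, -1.0],
    [-0.14, 0.38, -1.0],
  ],
  rot=[
    [0, 0, 0],
    [0, 0, 0],
    [0, 0, 0],
    [0, 0, 0],
    [0, 0, 0],
    [0, 0, 0],
    [0, 0, 0],
    [0, 0, 0],
    [0, 0, 0],
  ],
  hand=[0, 0, 0, 0, 0, 0, 0, 0, 0],
)

```text
time_s: 30.22
ee_pos: [415.8, -341.3, 16.9]
ee_rot: [-179.6, -0.3, 92.0]
force: [-0.4, 0.1, -0.8]
gripper_width: 0.5
gripper_force: 0.0
```

```bash
cat > ch.py <<'E'
from h import *
s=env.state();w=viewer.grab_frame("wrist")["pixels"];sc=viewer.grab_frame("scene")["pixels"];print(s["time_s"],s["ee_pos"],s["force"])
def show(a,x0,y0,x1,y1,st):
    q=cv2.cvtColor(a,cv2.COLOR_RGB2HSV);r=((q[...,0]<7)|(q[...,0]>173))&(q[...,1]>130)&(q[...,2]>50)
    g=(q[...,1]<110)&(q[...,2]<120)
    for y in range(y0,y1,st): print(y,''.join('R' if r[y,x] else '#' if g[y,x] else '.' for x in range(x0,x1,st)))
show(w,200,60,440,260,5);print();show(sc,250,120,310,170,1)
E
python3 ch.py
```

```text
30.2167 [ 415.80492209 -341.29092349   16.92851065] [-0.40157199  0.12803357 -0.79106367]
60 ................................................
65 ................................................
70 ................................................
75 ................................................
80 ................................................
85 ................................................
90 ................................................
95 ................................................
100 ................................................
105 ................................................
110 ................................................
115 ................................................
120 ................................................
125 ................................................
130 ................................................
135 ................................................
140 ................................................
145 ................................................
150 ................................................
155 .......
[... 3652 characters left out ...]
..................................................
160 ................................#...........................
161 ............................................................
162 .......#....................................................
163 ............................................................
164 ............................................................
165 ............................................................
166 ............................................................
167 ............................................................
168 #...................................####....................
169 ..................................#######...................
```

Request:
apply_moves(
  delta_pos=[
    [0.05, 0, 0],
    [0.1, 0, 0],
    [0.15, 0, 0],
    [0.18, 0, 0],
    [0.21, 0, 0],
    [0.24, 0, 0],
    [0.24, 0, 0],
  ],
  rot=[
    [0, 0, 0],
    [0, 0, 0],
    [0, 0, 0],
    [0, 0, 0],
    [0, 0, 0],
    [0, 0, 0],
    [0, 0, 0],
  ],
  hand=[0, 0, 0, 0, 0, 0, 0],
)

```text
time_s: 30.9
ee_pos: [447.7, -344.3, 21.0]
ee_rot: [180.0, 0.0, 92.0]
force: [0.5, -0.2, 0.4]
gripper_width: 0.8
gripper_force: 0.0
```

```bash
python3 ch.py
```

```text
30.9 [ 447.74613356 -344.25580563   20.95388254] [ 0.5204368  -0.16718632  0.39669859]
60 ................................................
65 ................................................
70 ................................................
75 ................................................
80 ................................................
85 ................................................
90 ................................................
95 ................................................
100 ................................................
105 ................................................
110 ................................................
115 ................................................
120 ................................................
125 ................................................
130 ................................................
135 ................................................
140 ................................................
145 ................................................
150 ................................................
155 ..........
[... 3649 characters left out ...]
..................................................
160 ............................................................
161 ............................................................
162 ............................................................
163 ............................................................
164 ............................................................
165 ........#...................................................
166 ............................................................
167 #.#.........................................................
168 ....................................####....................
169 ..................................#######...................
```

Run:
```python
from h import *
sc=viewer.grab_frame("scene")
def proj(P):
    c=np.array(sc["R"])@P+np.array(sc["t"]);u=np.array(sc["camera_matrix"])@c;return (u[:2]/u[2]).round(1)
for P in([415.8,-341.3,17],[415.8,-341.3,27],[415.8,-341.3,37],[415.8,-325,17],[447.7,-344.3,21],[447.7,-328,21],[447.7,-328,38]): print(P,proj(np.array(P,float)))
```

```text
[415.8, -341.3, 17] [281. 147.]
[415.8, -341.3, 27] [280.8 144.3]
[415.8, -341.3, 37] [280.6 141.6]
[415.8, -325, 17] [284.1 149.2]
[447.7, -344.3, 21] [272.  149.2]
[447.7, -328, 21] [275.2 151.4]
[447.7, -328, 38] [274.9 146.8]
```

The tips physically sit about 14 mm above the nominal TCP, which explains the misses. Repeat with the TCP at z ≈ 9, still above the floor.

Request:
apply_moves(
  delta_pos=[
    [0, 0, 0.15],
    [0, 0, 0.3],
    [-0.15, 0, 0.3],
    [-0.27, 0, 0.3],
    [-0.27, 0, 0.15],
    [-0.27, 0, 0],
    [-0.27, 0, -0.06],
    [-0.27, 0, -0.1],
    [-0.27, 0, -0.1],
    [-0.27, 0, -0.1],
  ],
  rot=[
    [0, 0, 0],
    [0, 0, 0],
    [0, 0, 0],
    [0, 0, 0],
    [0, 0, 0],
    [0, 0, 0],
    [0, 0, 0],
    [0, 0, 0],
    [0, 0, 0],
    [0, 0, 0],
  ],
  hand=[0, 0, 0, 0, 0, 0, 0, 0, 0, 0],
)

```text
time_s: 31.88
ee_pos: [414.8, -344.3, 9.1]
ee_rot: [180.0, 0.0, 92.0]
force: [-0.5, -0.9, -0.9]
gripper_width: 0.8
gripper_force: 0.0
```

Request:
apply_moves(
  delta_pos=[
    [0.06, 0, 0],
    [0.12, 0, 0],
    [0.16, 0, 0],
    [0.2, 0, 0],
    [0.24, 0, 0],
    [0.28, 0, 0],
    [0.32, 0, 0],
    [0.34, 0, 0],
    [0.36, 0, 0],
    [0.36, 0, 0],
  ],
  rot=[
    [0, 0, 0],
    [0, 0, 0],
    [0, 0, 0],
    [0, 0, 0],
    [0, 0, 0],
    [0, 0, 0],
    [0, 0, 0],
    [0, 0, 0],
    [0, 0, 0],
    [0, 0, 0],
  ],
  hand=[0, 0, 0, 0, 0, 0, 0, 0, 0, 0],
)

```text
time_s: 32.72
ee_pos: [458.1, -344.1, 8.8]
ee_rot: [180.0, 0.0, 92.0]
force: [0.6, -0.6, -0.6]
gripper_width: 0.5
gripper_force: 0.0
```

Request:
apply_moves(
  delta_pos=[
    [-0.03, 0, 0.1],
    [-0.05, 0, 0.3],
    [-0.05, 0, 0.6],
    [-0.1, -0.2, 0.9],
    [-0.15, -0.4, 1.0],
    [-0.15, -0.4, 1.0],
    [-0.15, -0.4, 1.0],
    [-0.15, -0.4, 1.0],
  ],
  rot=[
    [0, 0, 0],
    [0, 0, 0],
    [0, 0, 0],
    [0, 0, 0],
    [0, 0, 0],
    [0, 0, 0],
    [0, 0, 0],
    [0, 0, 0],
  ],
  hand=[0, 0, 0, 0, 0, 0, 0, 0],
)

```text
time_s: 33.38
ee_pos: [438.7, -391.3, 128.6]
ee_rot: [-179.9, -0.1, 91.9]
force: [-0.5, -0.5, 0.7]
gripper_width: 0.7
gripper_force: 0.0
```

```bash
python3 hd.py 2>&1|head -4; python3 ch.py | head -42
```

```text
33.3833 [ 438.7273403  -391.31135792  128.55231087] [-0.5413483  -0.4791172   0.74118393]
10 c 471.0511474609375 -351.1910400390625 size [37.26781718 42.97755432] 18.068456649780273
23 c 469.6477762858073 -349.9515075683594 size [35.63553619 41.21318563] 18.178016662597656
41 c 467.6932373046875 -348.2659149169922 size [33.58293152 38.70734914] 18.024723052978516
33.6333 [ 439.42967216 -391.09353823  127.97481514] [-0.20803064 -0.0035885   0.03189677]
60 ................................................
65 ................................................
70 ................................................
75 ................................................
80 ................................................
85 ................................................
90 ................................................
95 ................................................
100 ................................................
105 ................................................
110 ................................................
115 ................................................
120 ............
[... 767 characters left out ...]
...........
195 ................................................
200 ............................#...................
205 .........................#......................
210 ................................................
215 .....................#######....................
220 ....................########....................
225 ........########..#.#####################.......
230 .......##################################.......
235 ......####################################......
240 .....################.####.################.....
245 .....################.####.#################....
250 #####################.####.#####################
255 #####################.####.#####################
```

The key now lies flat: its head measures 36 x 42 mm near z = 15, well inside the tray. The gripper is clear, so I'm handing in.

```bash
python3 -c "
from workcell import env
print(env.job_done())"
```

```text
the job is handed in; nothing more can be done
None
```

The job is handed in at about 34 s, though no verdict came back: the key went fully into the lock, turned to the stop and back home, came straight out, and now lies flat in the tray after I tipped it over from its edge.

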